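Sort desiccant canisters through the throat of a squeeze-and-turn safety tub

ROBOT

A 7-joint arm with a two-finger parallel gripper is mounted at the origin on a cart in front of the work surface, level with it; the furniture and walls round the work are solid. World frame = base frame: x ahead of the robot, y to its left, z up, the work surface at z = 0. Lengths are in m, angles in degrees, forces in N, time in s.
With the tool pointing down it reaches from about 0.425 to 0.875 m from the base axis. Payload 4.7 kg.
Tool frame: the origin (TCP) lies at the very end of the fingers, on their centre line; the grasp point (between the pads) lies 19 mm behind it; z points along the fingers, y is the line along which they close (so a half turn about z gives the same grasp; the last joint's range is limited). The gripper opens to 87 mm and grips with 3 to 60 N. Pads are 19 mm wide; open, the fingers measure 117 mm over their backs; the gripper's body (75 mm by 190 mm) begins 51 mm behind the grasp point.
Start: joints at [-64.28, 18.392, -4.016, 83.108, 1.295, 78.541, -3.26], TCP at [0.274, 0.59, 0.223] pointing down, gripper open.
Joint ranges: [-163.93, 163.93], [-17.29, 119.83], [-79.2, 71.16], [3.27, 140.29], [-89.18, 269.18], [5.43, 117.66], [-154.24, 154.24]. Speed limits (degrees/s): [147.25, 147.25, 180, 180, 180, 180, 180].

INTERFACE

Orientations are given as [roll, pitch, yaw] about the fixed x, y, z axes, in that order (R = Rz(yaw) Ry(pitch) Rx(roll)).
In Python, from cell import get_obs, read_camera, sign_off, silhouettes gives the robot as it stands.
- The arm moves only by the tool play_rows, never from a script. Its argument "steps" is a list that holds one entry, the list of rows, each a list of 7 numbers: the shift along the tool's x, y, z in m, then the turn, a rotation vector about the tool's x, y, z in rad, then the finger opening in m, from 0 to 0.087. A call has 1 to 12 rows; each row shifts and turns the commanded pose from where the row before left it, along the tool's axes as they then stand; what a row does not reach is not made up. A row lasts 1/10 s, in which the tool goes at most 50 mm and 8.59 degrees, less where a joint would pass 70% of its speed; a pose out of reach is approached as far as the arm can. A call is refused whole if a number of a shift passes 0.05 or a number of a turn 0.15, either way. A call with a gripper value outside its range is refused whole. The fingers move at their own pace and stop on an object; "force" is the grip in N (left out, the last holds). Time passes only in rows, so rows that do not move let the fingers close. It gives the time, the measured TCP pose, the force, the opening and the grip force at its end, in the units of the state.
- get_obs(): the state, without advancing time (a new reading comes with each control period).
- read_camera(name): name is "side" or "top"; returns a dict with "frame" (480x640x3 uint8, red, green, blue), "intrinsics" (3x3 intrinsics, pixels), "view" (4x4, takes a point from world to camera coordinates). Camera axes: x right, y up, looking along -z (the intrinsics and any distortion apply to the point x, -y, -z); pixel columns grow to the right and rows downward; lengths in m; the calibration is good to about 2 mm. A picture is of the moment at which its call begins. There is no depth.
- sign_off(): hands the job in; it is judged then, once.
Trained networks look in the newest picture that a camera, given by its name, has taken for a name from the list of things; names that differ only in an ending like _2 or _b are one class to them, and where a whole thing is asked for, a point or a joint stands for the part that bears it (a point fixed in the world has none). Each returns a list of dicts, best first, with "p" (0 to 1); they miss things now and then, are a little off and sometimes report something else, mostly with a low value. They report only what shows in the picture. A call takes as long as a camera call. They do not tell look-alikes from the thing itself.
- silhouettes(camera, name): "pixels" (480x640 bool, what is visible of it) and "extent" ([left, top, right, bottom] in pixels, round what is visible of it).
The state is a dict: "time_s": time; "qpos": joint angles; "joint_velocities": joint speeds; "effort": joint torques, N m; "tool_pos": TCP position; "tool_rot": TCP orientation; "force": force on the tool from outside, world axes, zero at the start; "wrist_torque": the same for the moment, N m; "grip_width": finger opening in m; "grasp_force": force on a finger pad.
Only numpy, scipy, OpenCV 4.12 (cv2) and the standard library are available. Lean on these libraries where they do the work, as an engineer would, in place of code of your own. Each camera call takes 0.05 s, during which the arm holds its last target. There are 200 camera calls.

TASK

Squeeze the two side tabs of the safety tub's cap together, turn the cap anticlockwise off its neck and put it aside; then try each desiccant canister on the desk in the tub's throat: drop those that pass into the tub, and put the swollen ones that do not pass into the open clip box. Finally put the cap back on the tub, squeezed, and turn it clockwise home so that it is fully down and both tabs spring out between their stops; leave everything else on the desk where it is.

Things in the scene. Friction and masses are not known exactly. Their poses are not given: they have to be found in the camera images.
- tub: round clear safety tub, 90 mm across, fixed to the desk by a black suction foot 110 mm across. Origin: centre of its underside; z up. Flat shoulder 105 mm up, on it a neck. On the neck, 8 mm below the mouth, two flange pieces 47 mm across, each 60 degrees wide, centred on its +x and -x sides, hold the cap's lugs. Inside 84 mm across, 91 mm deep below the shoulder
- tub_mouth (a point): centre of the tub's open mouth (under the cap), 133 mm above the tub's origin, axes as the tub. White lip, 36 mm across outside; throat 32 mm in bore and 8 mm long, opening out below: a sound canister passes upright with 2 mm to spare all round and falls into the tub, a swollen one stops on the lip
- tub_seat (a point): where the origin of the locked cap lies: on the tub's axis, 106 mm above its origin; axes as the tub. On the shoulder at its +y and -y sides (34 to 41 mm out) stand two pairs of stops, reaching 7 mm above this point; the feet of the locked cap's tabs sit between them (play 4 degrees either way)
- cap: grey cap, 30 mm tall, ribbed skirt 56 mm across, squeeze tabs at its own +y and -y sides: 67 mm over both when free, 57 mm squeezed in. Origin: centre of its underside, z up; 45 g. Locked, its axes are parallel to the tub's (x either way: it is the same after a half turn). Stands on its skirt on the desk. Play on the neck: 1.5 mm sideways and up
- cap_grip (a point): on the cap's axis, 19 mm above its origin, midway between the tabs' grip faces (18 mm wide, 11 to 27 mm above the origin; under 6 mm feet stand out to 38 mm). To open: squeeze both tabs at least 4 mm in, turn the cap anticlockwise seen from above; beyond 40 degrees (65 is best, 125 at most) it lifts straight off, tabs squeezed or not
- cap_top (a point): middle of the cap's top, 30 mm above its origin. To close: with tabs squeezed, lower the cap 65 degrees (within 20) anticlockwise of the locked position until its top rests on the mouth, turn it clockwise to the locked position (a stop lies 5 degrees beyond) and let go within 4 degrees of it: the tabs spring out between the stops
- tab_a (a joint): travel inward of the tab at the cap's +y side, m: 0 sprung out, 0.005 fully squeezed; spring 2 N at rest, 5.6 N fully in
- tab_b (a joint): the same for the tab at the cap's -y side
- canister_a: white round desiccant canister with a grey dotted disc on top, 24 mm tall, standing on the desk; either sound (straight sides, 28 mm across) or swollen (barrel-shaped, 34 mm at the ends, 36 mm in the middle), to be found by trying. Origin: centre of its underside, z up its axis. 25 g; may be absent
- canister_b: white round desiccant canister with a grey dotted disc on top, 24 mm tall, standing on the desk; either sound (straight sides, 28 mm across) or swollen (barrel-shaped, 34 mm at the ends, 36 mm in the middle), to be found by trying. Origin: centre of its underside, z up its axis. 25 g; may be absent
- canister_c: white round desiccant canister with a grey dotted disc on top, 24 mm tall, standing on the desk; either sound (straight sides, 28 mm across) or swollen (barrel-shaped, 34 mm at the ends, 36 mm in the middle), to be found by trying. Origin: centre of its underside, z up its axis. 25 g; may be absent
- canister_d: white round desiccant canister with a grey dotted disc on top, 24 mm tall, standing on the desk; either sound (straight sides, 28 mm across) or swollen (barrel-shaped, 34 mm at the ends, 36 mm in the middle), to be found by trying. Origin: centre of its underside, z up its axis. 25 g; may be absent
- canister_e: white round desiccant canister with a grey dotted disc on top, 24 mm tall, standing on the desk; either sound (straight sides, 28 mm across) or swollen (barrel-shaped, 34 mm at the ends, 36 mm in the middle), to be found by trying. Origin: centre of its underside, z up its axis. 25 g; may be absent
- reject_box: clear open clip box with blue latches on its short ends, 187 x 291 mm over the rim, 98 mm high (fixed). Origin: centre of its underside; long side along its y. Inside 150 (x) by 240 (y) mm, floor 3 mm up
- label_slips: banded stack of paper slips, 51x73x16 mm; bystander, stays where it is. Origin: centre of its underside
- loupe: black eye loupe, 41 mm across, 30 mm tall; bystander, stays where it is. Origin: centre of its underside
- usb_stick: small memory stick, 18x52x9 mm; bystander, stays where it is. Origin: centre of its underside
- glass_dish: shallow glass dish with a coin in it, 68 mm across, 13 mm high; bystander, stays where it is. Origin: centre of its underside
- dropper: dropper bottle, 33 mm across, 102 mm tall; bystander, stays where it is. Origin: centre of its underside
Mind the look-alikes: they are no part of the job. Several things have the shape of the cap; the one meant has the colours described above.

How it is judged:
By the outcome, as a careful person would: the job done as asked, in the order asked, and still so for the second after the job is handed in, with the robot touching nothing.
Of canister_a, canister_b, canister_c only 2 to 3 are there at a start; the rules pass over those that are not, and their reading is None.
Of canister_d, canister_e only 1 to 2 are there at a start; the rules pass over those that are not, and their reading is None.
At some moment in a run one of canister_a, canister_b, canister_c, canister_d, canister_e may be knocked a few centimetres aside while the robot is not near it.
It also fails if it takes over 210 s, if anything falls off the work surface, if the arm or the gripper's body presses on something with over 40 N, if the wrist force passes 120 N, or if a joint passes its speed limit or range.

## Working session

There is one attempt and no reset: what is moved stays moved. The work goes in short steps, Python scripts to look and compute and a tool call to move; the robot and the scene stay as the last step left them, time stands still between calls to the robot, and variables do not carry over. Pictures are saved under pics/ and viewed, at most 14 in all, crops included, and the job is handed in when it is done.

Besides the shell and the picture viewer there is one more tool, called by a JSON object that holds its "api" and its "payload". play_rows: Moves the arm, as the interface text tells. Its arguments: {"type":"object","properties":{"steps":{"type":"array","items":{"type":"array","items":{"type":"array","items":{"type":"number"}}}},"force":{"type":"number"}},"required":["steps"]}

```bash
ls; mkdir -p pics; cat > h.py <<'E'
import numpy as np, cv2
from cell import *
def shot(n,f=None):
    c=read_camera(n)
    if f: cv2.imwrite('pics/'+f,c['frame'][:,:,::-1])
    return c
def proj(c,P):
    P=np.atleast_2d(P); V=np.array(c['view']); q=P@V[:3,:3].T+V[:3,3]
    q=q*[1,-1,-1]; u=q@np.array(c['intrinsics']).T; return u[:,:2]/u[:,2:]
def onplane(c,uv,z):
    V=np.array(c['view']); K=np.array(c['intrinsics'])
    d=np.linalg.inv(K)@np.array([uv[0],uv[1],1.]); d=V[:3,:3].T@(d*[1,-1,-1]); o=-V[:3,:3].T@V[:3,3]
    return o+d*(z-o[2])/d[2]
def center(s): 
    ys,xs=np.nonzero(s['pixels']); return xs.mean(),ys.mean()
E
python3 - <<'E'
from h import *
o=get_obs(); print({k:np.round(v,3) for k,v in o.items()})
for n in('top','side'):
    c=shot(n,n+'0.png'); print(n,[k for k in c], np.round(c['intrinsics'],1).tolist(), np.round(c['view'],3).tolist())
    for t in ['tub','cap','canister_a','reject_box','label_slips','loupe','usb_stick','glass_dish','dropper']:
        for s in silhouettes(n,t):
            print(n,t,round(s['p'],2),s['extent'],np.round(center(s),1), np.round(onplane(c,center(s),.024),3)[:2])
E
```

```text
pics
{'time_s': np.float64(0.0), 'qpos': array([-64.28 ,  18.438,  -4.012,  83.175,   1.295,  78.539,  -3.258]), 'joint_velocities': array([-0.053, -0.034,  0.063,  0.005, -0.065, -0.116,  0.04 ]), 'effort': array([-0.0000e+00, -4.9129e+01, -4.0400e-01, -3.1254e+01, -6.4000e-02,
        4.4000e-02,  0.0000e+00]), 'tool_pos': array([0.274, 0.589, 0.221]), 'tool_rot': array([-1.79894e+02,  7.00000e-03,  1.55089e+02]), 'force': array([-0.486, -0.116,  1.111]), 'wrist_torque': array([ 0.035,  0.012, -0.009]), 'grasp_force': np.float64(0.0), 'grip_width': np.float64(0.087)}
top ['frame', 'intrinsics', 'view'] [[439.4, 0.0, 313.6], [0.0, 439.4, 237.5], [0.0, 0.0, 1.0]] [[-0.018, -1.0, -0.009, 0.059], [0.995, -0.019, 0.093, -0.569], [-0.094, -0.008, 0.996, -1.193], [0.0, 0.0, 0.0, 1.0]]
top tub 0.73 [419.4, 192.0, 465.7, 230.9] [438.2 213. ] [ 0.633 -0.3  ]
top cap 0.77 [439.5, 196.3, 471.2, 220.8] [452.4 206.3] [ 0.651 -0.341]
top cap 0.74 [300.4, 221.2, 318.5, 247.8] [310.1 233.6] [0.582 0.058]
top canister_a 0.47 [334.5, 199.9, 348.9, 211.7] [340.6 208. ] [ 0.652 -0.029]
top reject_box 0
[... 1348 characters left out ...]
de label_slips 0.96 [326.9, 291.3, 350.0, 317.2] [339.9 304. ] [ 0.558 -0.132]
side label_slips 0.17 [266.9, 373.1, 305.9, 408.9] [285.3 391.6] [ 0.382 -0.302]
side loupe 0.76 [372.9, 226.2, 389.5, 246.6] [380.3 236.7] [0.746 0.054]
side usb_stick 0.71 [232.2, 284.4, 255.0, 295.5] [242.6 287.7] [ 0.377 -0.003]
side usb_stick 0.69 [369.8, 225.7, 390.6, 245.7] [380.6 236.7] [0.747 0.054]
side usb_stick 0.43 [414.0, 264.9, 429.9, 302.7] [422.4 286. ] [ 0.749 -0.148]
side glass_dish 0.58 [265.6, 375.5, 305.6, 409.7] [285.2 391.7] [ 0.382 -0.302]
side dropper 0.92 [410.1, 264.3, 431.3, 305.7] [422.2 285.3] [ 0.75  -0.145]
side dropper 0.5 [402.7, 300.0, 438.5, 340.7] [417.7 319.6] [ 0.688 -0.234]
```

```bash
python3 - <<'E'
import cv2
t=cv2.imread('pics/top0.png'); s=cv2.imread('pics/side0.png')
cv2.imwrite('pics/tc.png',cv2.resize(t[130:340,230:510],None,fx=2.8,fy=2.8,interpolation=cv2.INTER_CUBIC))
cv2.imwrite('pics/sc.png',cv2.resize(s[180:430,200:480],None,fx=2.4,fy=2.4,interpolation=cv2.INTER_CUBIC))
E
```

```text
(no output)
```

View pics/tc.png

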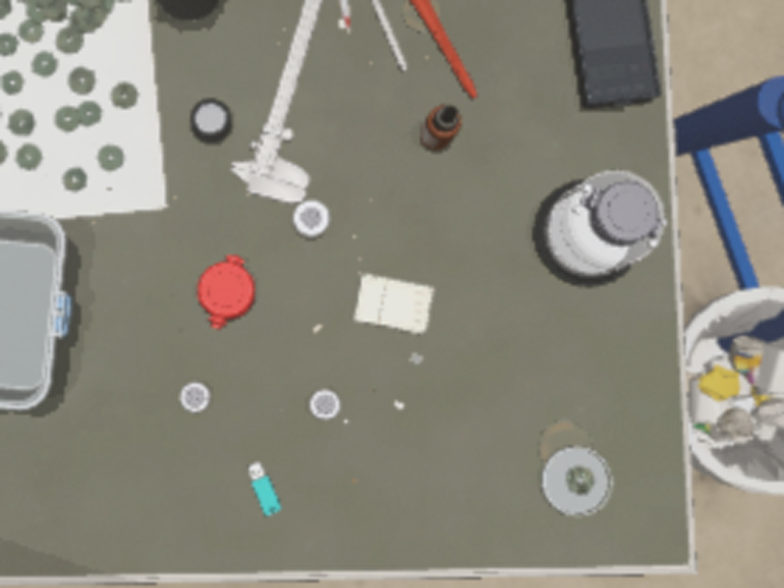

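View pics/sc.png

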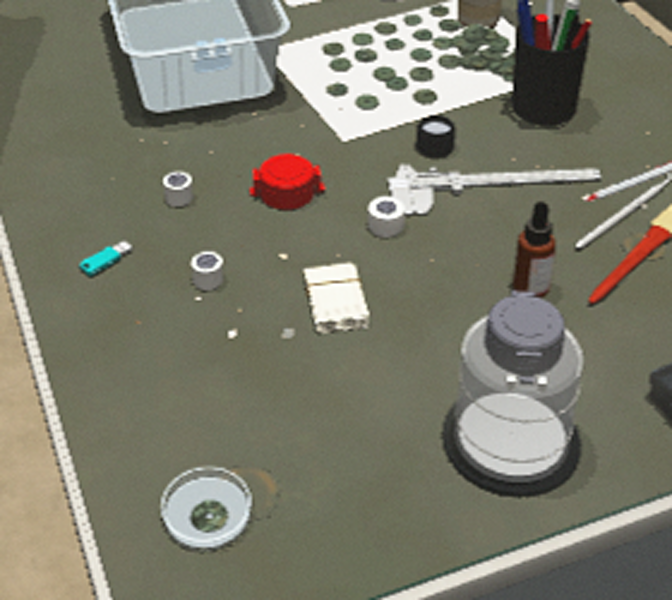

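The grey cap on the tub (top px 452,206; side px 418,319) fits the description. The red one on the desk (top 310,233; side 319,255) is a look-alike. The canisters show at top px (341,208), (300,272) and (346,274). I'll confirm with an enlarged crop and check the full view.

```bash
python3 - <<'E'
import cv2,numpy as np
t=cv2.imread('pics/top0.png'); s=cv2.imread('pics/side0.png')
a=cv2.resize(t[180:240,410:480],(400,343),interpolation=cv2.INTER_CUBIC); b=cv2.resize(s[290:350,380:450],(400,343),interpolation=cv2.INTER_CUBIC)
cv2.imwrite('pics/capc.png',np.hstack([a,b]))
E
```

```text
(no output)
```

View pics/capc.png

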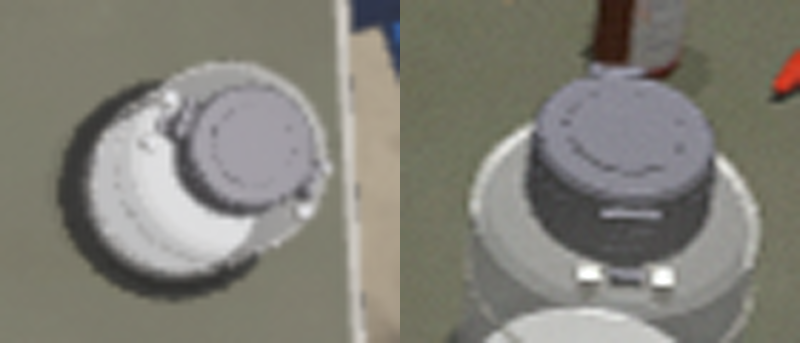

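View pics/top0.png

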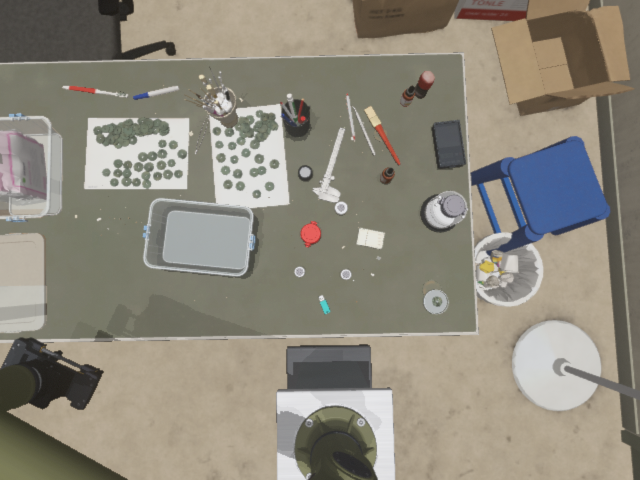

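```bash
python3 - <<'E'
from h import *
import cell
ct=shot('top'); cs=shot('side')
def tri(a,b):
    from scipy.optimize import least_squares
    return least_squares(lambda P:np.r_[proj(ct,P)[0]-a,proj(cs,P)[0]-b],[.63,-.3,.1]).x
print('captop',onplane(ct,(454.1,205.4),.136),onplane(cs,(419.4,314.2),.136),tri((454.1,205.4),(419.4,314.2)))
for p in((440.6,197.5),(435.4,204.5),(466,209.4),(463.4,216.4)): print(p,onplane(ct,p,.112))
for p in((413.3,338.1),(425.9,338.7)): print(p,onplane(cs,p,.110))
# foot circle tub
for n,c in(('top',ct),('side',cs)):
    for s in silhouettes(n,'canister_a'):
        print(n,round(s['p'],2),np.round(center(s)),np.round(onplane(c,center(s),.016)[:2],4),s['pixels'].sum())
    for s in silhouettes(n,'cap')[:2]: print(n,'cap',s['extent'],s['pixels'].sum(), np.round(onplane(c,center(s),.122)[:2],4))
# dark grey discs of cans by brightness blob in both
for n,c,pts in(('top',ct,[(340.5,208),(300,272),(346,274)]),('side',cs,[(361,270),(273.5,258.5),(286,292)])):
    for p in pts:
        x,y=map(int,p); g=c['frame'][y-14:y+14,x-14:x+14].astype(int); m=(g.min(2)>135).astype(np.uint8)
        k,l,st,ce=cv2.connectedComponentsWithStats(m); i=1+st[1:,4].argmax(); q=ce[i]+[x-14,y-14]
        print(n,p,st[i],np.round(q,1),np.round(onplane(c,q,.020 if n=='top' else .016)[:2],4))
E
```

```text
captop [ 0.63508292 -0.31035582  0.136     ] [ 0.63259338 -0.31640461  0.136     ] [ 0.63579121 -0.31196184  0.13074654]
(440.6, 197.5) [ 0.66039345 -0.28398447  0.112     ]
(435.4, 204.5) [ 0.64228084 -0.26970607  0.112     ]
(466, 209.4) [ 0.62789342 -0.34815795  0.112     ]
(463.4, 216.4) [ 0.60975099 -0.34053531  0.112     ]
(413.3, 338.1) [ 0.60888711 -0.34150544  0.11      ]
(425.9, 338.7) [ 0.62842629 -0.35081446  0.11      ]
top 0.72 [439. 213.] [ 0.633  -0.3039] 1001
top 0.52 [300. 271.] [0.4777 0.0884] 60
top 0.51 [341. 208.] [ 0.6537 -0.0294] 133
top cap [437.3, 194.5, 469.3, 219.8] 488 [ 0.6354 -0.31  ]
top cap [301.9, 219.7, 317.3, 245.7] 316 [0.5727 0.0555]
side 0.6 [285. 293.] [ 0.4634 -0.0463] 170
side 0.5 [273. 259.] [0.4729 0.0806] 153
side 0.5 [360. 270.] [ 0.6487 -0.0371] 246
side 0.4 [280. 187.] [0.5885 0.4016] 4665
side cap [305.8, 242.6, 336.1, 265.7] 514 [ 0.533  -0.0763]
side cap [402.2, 299.1, 436.5, 339.9] 934 [ 0.632 -0.315]
top (340.5, 208) [  0   0  22  21 250] [337.2 203. ] [ 0.6672 -0.0197]
top (300, 272) [ 8  8 11 11 94] [299.1 271.3] [0.4775 0.0903]
top (346, 274) [ 9  9 11 11 98] [345.7 274. ] [ 0.4677 -0.0387]
side (361, 270) [  6   0  22  16 214] [365.5 263.3] [ 0.6711 -0.0193]
side (273.5, 258.5) [ 9  7 12  8 50] [273.8 254.9] [0.4783 0.0944]
side (286, 292) [ 7  7 14  9 60] [285.6 289.1] [ 0.4674 -0.0347]
```

The crop confirms it: grey cap on the neck, with the tab feet and stops on a line at about 64.5° in world. The tub axis is near (0.635,-0.312). I'm moving towards it.

{"api": "play_rows", "payload": {"steps": [[[-0.035,-0.033,0,0,0,0,0.087],[-0.035,-0.033,0,0,0,0,0.087],[-0.035,-0.033,0,0,0,0,0.087],[-0.035,-0.033,0,0,0,0,0.087],[-0.035,-0.033,0,0,0,0,0.087],[-0.035,-0.033,0,0,0,0,0.087],[-0.035,-0.033,0,0,0,0,0.087],[-0.035,-0.033,0,0,0,0,0.087],[-0.035,-0.033,0,0,0,0,0.087],[-0.035,-0.033,0,0,0,0,0.087]]]}}

```text
time_s: 2.3
tool_pos: [0.4528, 0.1409, 0.223]
tool_rot: [179.9, 0.0, 155.1]
force: [0.4, 0.2, 0.3]
grip_width: 0.0869
grasp_force: 0.0
```

```bash
cat >> h.py <<'E'
def go(x,y,z,yaw=None):
    o=get_obs(); p=np.array(o['tool_pos']); r=np.array(o['tool_rot']); a=np.radians(r[2])
    d=np.array([x,y,z])-p; ex=np.array([np.cos(a),np.sin(a)]); ey=np.array([np.sin(a),-np.cos(a)])
    t=[d[:2]@ex,d[:2]@ey,-d[2]]
    print('t',round(float(o['time_s']),2),'pos',np.round(p,4),'rot',np.round(r,2),'q',np.round(o['qpos'],1),'w',round(float(o['grip_width']),4),'gf',round(float(o['grasp_force']),1),'F',np.round(o['force'],1))
    print('tool shift',np.round(t,4),'norm',round(float(np.linalg.norm(t)),4))
    if yaw is not None:
        e=(yaw-r[2]+180)%360-180; print('rotvec z',round(-np.radians(e),4),'(yaw change',round(e,2),')')
E
python3 -c "
from h import *
go(.635,-.312,.22,154.5)"
```

```text
t 2.3 pos [0.4528 0.1409 0.223 ] rot [1.7993e+02 4.0000e-02 1.5509e+02] q [-37.8  -3.8  16.7 107.7   1.1  75.9  43.6] w 0.0869 gf 0.0 F [0.4 0.2 0.3]
tool shift [-0.356 -0.334  0.003] norm 0.4882
rotvec z 0.0103 (yaw change -0.59 )
```

{"api": "play_rows", "payload": {"steps": [[[-0.0356,-0.0334,0,0,0,0,0.087],[-0.0356,-0.0334,0,0,0,0,0.087],[-0.0356,-0.0334,0,0,0,0,0.087],[-0.0356,-0.0334,0,0,0,0,0.087],[-0.0356,-0.0334,0,0,0,0,0.087],[-0.0356,-0.0334,0,0,0,0,0.087],[-0.0356,-0.0334,0,0,0,0,0.087],[-0.0356,-0.0334,0,0,0,0,0.087],[-0.0356,-0.0334,0,0,0,0,0.087],[-0.0356,-0.0334,0,0,0,0,0.087]]]}}

```text
time_s: 3.3
tool_pos: [0.6354, -0.3114, 0.2225]
tool_rot: [180.0, 0.0, 155.2]
force: [2.0, -0.1, 0.6]
grip_width: 0.0872
grasp_force: 0.0
```

{"api": "play_rows", "payload": {"steps": [[[0,0,0,0,0,0.15,0.087],[0,0,0,0,0,0.15,0.087],[0,0,0,0,0,0.15,0.087],[0,0,0,0,0,0.15,0.087],[0,0,0,0,0,0.15,0.087],[0,0,0,0,0,0.15,0.087],[0,0,0,0,0,0.15,0.087],[0,0,0,0,0,0.15,0.087],[0,0,0,0,0,0.15,0.087],[0,0,0,0,0,0.15,0.087],[0,0,0,0,0,0.15,0.087]]]}}

```text
time_s: 4.4
tool_pos: [0.6347, -0.3098, 0.2225]
tool_rot: [-180.0, -0.0, 60.2]
force: [-0.0, 0.8, 0.9]
grip_width: 0.0871
grasp_force: 0.0
```

{"api": "play_rows", "payload": {"steps": [[[0,0,0,0,0,0.15,0.087],[0,0,0,0,0,0.15,0.087],[0,0,0,0,0,0.15,0.087],[0,0,0,0,0,0.15,0.087],[0,0,0,0,0,0.15,0.087],[0,0,0,0,0,0.15,0.087],[0,0,0,0,0,0.15,0.087],[0,0,0,0,0,0.15,0.087],[0,0,0,0,0,0.15,0.087],[0,0,0,0,0,0.15,0.087],[0,0,0,0,0,0,0.087],[0,0,0,0,0,0,0.087]]]}}

```text
time_s: 5.6
tool_pos: [0.6346, -0.3098, 0.2224]
tool_rot: [-180.0, 0.0, -25.2]
force: [0.6, -0.6, 0.3]
grip_width: 0.0874
grasp_force: 0.0
```

```bash
python3 -c "
from h import *
go(.635,-.312,.17,-25.5)
for n in('top','side'): shot(n,n+'1.png')
t=cv2.imread('pics/top1.png'); s=cv2.imread('pics/side1.png')
a=cv2.resize(t[170:250,400:490],(400,356),interpolation=cv2.INTER_CUBIC); b=cv2.resize(s[260:340,370:460],(400,356),interpolation=cv2.INTER_CUBIC)
cv2.imwrite('pics/c1.png',np.hstack([a,b]))
"
```

```text
t 5.6 pos [ 0.6346 -0.3098  0.2224] rot [-1.7999e+02  1.0000e-02 -2.5170e+01] q [-17.   40.4  68.5  75.7 -37.1  87.6 -67.7] w 0.0874 gf 0.0 F [ 0.6 -0.6  0.3]
tool shift [0.0013 0.0018 0.0524] norm 0.0525
rotvec z 0.0058 (yaw change -0.33 )
```

{"api": "play_rows", "payload": {"steps": [[[0.001,0.002,0.03,0,0,0.006,0.087],[0,0,0.03,0,0,0,0.087],[0,0,0.02,0,0,0,0.087],[0,0,0.015,0,0,0,0.087],[0,0,0.011,0,0,0,0.087],[0,0,0,0,0,0,0.087],[0,0,0,0,0,0,0.087]]]}}

```text
time_s: 6.4
tool_pos: [0.6348, -0.3127, 0.1174]
tool_rot: [180.0, -0.1, -25.7]
force: [0.6, 0.3, 0.2]
grip_width: 0.0869
grasp_force: 0.0
```

```bash
python3 -c "
from h import *
go(.635,-.312,.116,-25.5)
for n in('top','side'): shot(n,n+'1.png')
t=cv2.imread('pics/top1.png'); s=cv2.imread('pics/side1.png')
a=cv2.resize(t[170:250,400:490],(400,356),interpolation=cv2.INTER_CUBIC); b=cv2.resize(s[270:350,370:460],(400,356),interpolation=cv2.INTER_CUBIC)
cv2.imwrite('pics/c1.png',np.hstack([a,b]))
"
```

```text
t 6.4 pos [ 0.6348 -0.3127  0.1174] rot [ 1.7999e+02 -6.0000e-02 -2.5720e+01] q [-16.8  44.5  65.3  82.9 -40.6  78.3 -65.5] w 0.0869 gf 0.0 F [0.6 0.3 0.2]
tool shift [-0.0001 -0.0007  0.0014] norm 0.0015
rotvec z -0.0038 (yaw change 0.22 )
```

View pics/c1.png

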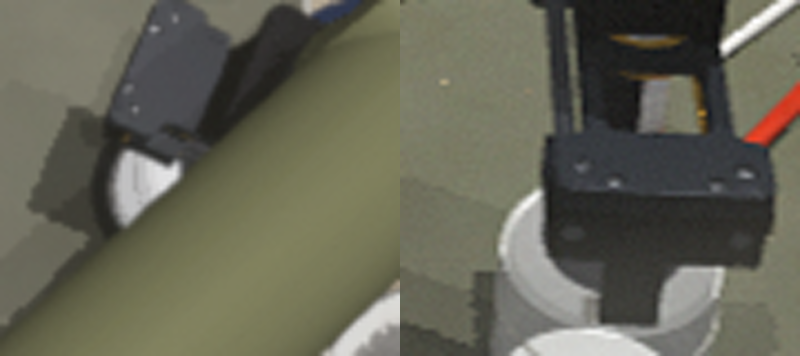

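The near finger stands in front of the near tab (crop 630,300), so the gripper straddles the cap. Closing.

{"api": "play_rows", "payload": {"steps": [[[0,0,0.001,0,0,0,0.05],[0,0,0,0,0,0,0.05],[0,0,0,0,0,0,0.05],[0,0,0,0,0,0,0.05],[0,0,0,0,0,0,0.05],[0,0,0,0,0,0,0.05],[0,0,0,0,0,0,0.05],[0,0,0,0,0,0,0.05]]], "force": 25}}

```text
time_s: 7.3
tool_pos: [0.6347, -0.3123, 0.116]
tool_rot: [-180.0, -0.0, -25.7]
force: [-1.0, 0.7, 4.7]
grip_width: 0.0558
grasp_force: 25.0
```

{"api": "play_rows", "payload": {"steps": [[[0,0,0,0,0,-0.06,0.05],[0,0,0,0,0,-0.06,0.05],[0,0,0,0,0,-0.06,0.05],[0,0,0,0,0,-0.06,0.05],[0,0,0,0,0,-0.06,0.05],[0,0,0,0,0,0,0.05]]]}}

```text
time_s: 7.9
tool_pos: [0.6351, -0.3126, 0.116]
tool_rot: [180.0, -0.1, -8.5]
force: [0.9, -0.0, 3.4]
grip_width: 0.0558
grasp_force: 25.0
```

```bash
python3 -c "
from h import *
go(.6348,-.3123,.116,39.3);print(get_obs()['wrist_torque'])"
```

```text
t 7.9 pos [ 0.6351 -0.3126  0.116 ] rot [ 1.7998e+02 -1.0000e-01 -8.5300e+00] q [-15.5  42.6  62.   82.9 -37.9  76.9 -49.9] w 0.0558 gf 25.0 F [ 0.9 -0.   3.4]
tool shift [-0.0004 -0.0002  0.    ] norm 0.0005
rotvec z -0.8348 (yaw change 47.83 )
[-0.04253166 -0.10320931  0.04090898]
```

Turning freely: 17° with little torque.

{"api": "play_rows", "payload": {"steps": [[[0,0,0,0,0,-0.08,0.05],[0,0,0,0,0,-0.08,0.05],[0,0,0,0,0,-0.08,0.05],[0,0,0,0,0,-0.08,0.05],[0,0,0,0,0,-0.08,0.05],[0,0,0,0,0,-0.08,0.05],[0,0,0,0,0,-0.08,0.05],[0,0,0,0,0,-0.08,0.05],[0,0,0,0,0,-0.08,0.05],[0,0,0,0,0,-0.08,0.05],[0,0,0,0,0,-0.035,0.05],[0,0,0,0,0,0,0.05]]]}}

```text
time_s: 9.1
tool_pos: [0.6351, -0.3118, 0.116]
tool_rot: [180.0, -0.1, 39.3]
force: [0.2, 1.3, 4.5]
grip_width: 0.0563
grasp_force: 25.0
```

{"api": "play_rows", "payload": {"steps": [[[0,0,-0.005,0,0,0,0.05],[0,0,-0.005,0,0,0,0.05],[0,0,-0.01,0,0,0,0.05],[0,0,-0.01,0,0,0,0.05],[0,0,-0.02,0,0,0,0.05],[0,0,-0.02,0,0,0,0.05],[0,0,-0.02,0,0,0,0.05],[0,0,0,0,0,0,0.05]]]}}

```text
time_s: 9.9
tool_pos: [0.6352, -0.3146, 0.2098]
tool_rot: [179.7, -0.1, 39.2]
force: [-0.4, 0.2, -0.2]
grip_width: 0.0561
grasp_force: 25.0
```

```bash
python3 -c "
from h import *
go(.55,-.24,.2,39.3)
for n in('top','side'): shot(n,n+'2.png')
t=cv2.imread('pics/top2.png'); s=cv2.imread('pics/side2.png')
a=cv2.resize(t[130:340,230:510],(400,300),interpolation=cv2.INTER_CUBIC); b=cv2.resize(s[180:390,240:520],(400,300),interpolation=cv2.INTER_CUBIC)
cv2.imwrite('pics/c2.png',np.hstack([a,b]))
"
```

```text
t 9.9 pos [ 0.6352 -0.3146  0.2098] rot [ 1.7966e+02 -9.0000e-02  3.9220e+01] q [-11.2  34.3  54.9  76.5 -27.7  82.7  -8.7] w 0.0561 gf 25.0 F [-0.4  0.2 -0.2]
tool shift [-0.0188 -0.1116  0.0098] norm 0.1136
rotvec z -0.0014 (yaw change 0.08 )
```

View pics/c2.png

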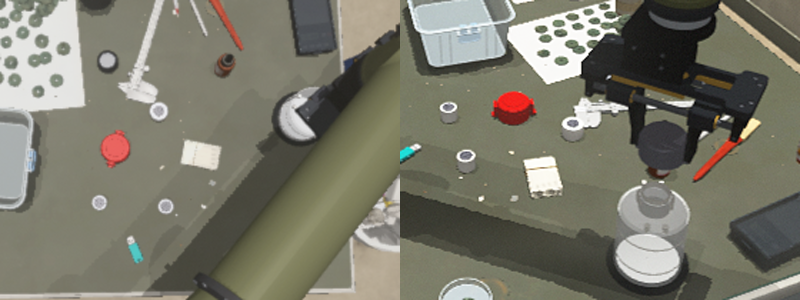

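The cap is in the gripper and the tub neck is bare (side crop 655,195). I'll put the cap down on the free desk near (0.50,-0.20).

{"api": "play_rows", "payload": {"steps": [[[-0.0064,-0.0348,0,0,0,0,0.05],[-0.0064,-0.0348,0,0,0,0,0.05],[-0.0064,-0.0348,0,0,0,0,0.05],[-0.0064,-0.0348,0,0,0,0,0.05],[-0.0064,-0.0348,0,0,0,0,0.05],[0,0,0.04,0,0,0,0.05],[0,0,0.04,0,0,0,0.05],[0,0,0.04,0,0,0,0.05],[0,0,0.04,0,0,0,0.05],[0,0,0.02,0,0,0,0.05],[0,0,0.01,0,0,0,0.05],[0,0,0,0,0,0,0.05]]]}}

```text
time_s: 11.2
tool_pos: [0.4979, -0.1977, 0.014]
tool_rot: [-179.9, 0.2, 39.3]
force: [-0.0, -0.6, -1.2]
grip_width: 0.0556
grasp_force: 25.0
```

```bash
python3 -c "
from h import *
go(.5,-.2,.011,39.2)"
```

```text
t 11.2 pos [ 0.4979 -0.1977  0.014 ] rot [-1.7987e+02  1.5000e-01  3.9270e+01] q [-28.4  24.9  55.7 113.1 -25.   55.1 -11.1] w 0.0556 gf 25.0 F [-0.  -0.6 -1.2]
tool shift [0.0002 0.0031 0.003 ] norm 0.0043
rotvec z 0.0012 (yaw change -0.07 )
```

{"api": "play_rows", "payload": {"steps": [[[0,0,0.002,0,0,0,0.05],[0,0,0.001,0,0,0,0.05],[0,0,0,0,0,0,0.05],[0,0,0,0,0,0,0.05]]]}}

```text
time_s: 11.6
tool_pos: [0.5002, -0.1979, 0.0133]
tool_rot: [180.0, -0.1, 39.3]
force: [0.2, 0.2, -0.9]
grip_width: 0.0558
grasp_force: 25.0
```

{"api": "play_rows", "payload": {"steps": [[[0,0,0.0015,0,0,0,0.05],[0,0,0,0,0,0,0.05],[0,0,0,0,0,0,0.05]]]}}

```text
time_s: 11.9
tool_pos: [0.4996, -0.1979, 0.0111]
tool_rot: [-180.0, -0.0, 39.3]
force: [0.2, 0.1, -0.7]
grip_width: 0.0559
grasp_force: 25.0
```

```bash
python3 -c "
from h import *
go(.5,-.2,.011,39.2)"
```

```text
t 11.9 pos [ 0.4996 -0.1979  0.0111] rot [-1.80e+02 -1.00e-02  3.93e+01] q [-28.1  25.2  55.4 113.2 -25.4  54.7 -10.8] w 0.0559 gf 25.0 F [ 0.2  0.1 -0.7]
tool shift [-0.001   0.0019  0.0001] norm 0.0022
rotvec z 0.0017 (yaw change -0.1 )
```

{"api": "play_rows", "payload": {"steps": [[[0,0,0.001,0,0,0,0.05],[0,0,0,0,0,0,0.05],[0,0,0.001,0,0,0,0.05],[0,0,0,0,0,0,0.05],[0,0,0,0,0,0,0.05]]]}}

```text
time_s: 12.4
tool_pos: [0.4997, -0.1979, 0.0098]
tool_rot: [-180.0, -0.0, 39.3]
force: [-2.3, 1.0, 7.7]
grip_width: 0.0558
grasp_force: 25.0
```

{"api": "play_rows", "payload": {"steps": [[[0,0,-0.001,0,0,0,0.087],[0,0,0,0,0,0,0.087],[0,0,0,0,0,0,0.087],[0,0,0,0,0,0,0.087],[0,0,-0.02,0,0,0,0.087],[0,0,-0.03,0,0,0,0.087],[0,0,-0.05,0,0,0,0.087],[0,0,-0.05,0,0,0,0.087],[0,0,0,0,0,0,0.087]]]}}

```text
time_s: 13.3
tool_pos: [0.5034, -0.2001, 0.1662]
tool_rot: [179.5, -0.4, 39.3]
force: [0.5, 0.4, 1.3]
grip_width: 0.0869
grasp_force: 0.0
```

```bash
python3 -c "
from h import *
cs=shot('side'); ct=shot('top')
for n,c in(('top',ct),('side',cs)):
    for t in('canister_a','cap'):
      for s in silhouettes(n,t): print(n,t,round(s['p'],2),np.round(center(s)),np.round(onplane(c,center(s),.016)[:2],4))
go(.4675,-.0375,.10)"
```

```text
top canister_a 0.67 [341. 208.] [ 0.6532 -0.0289]
top canister_a 0.42 [345. 274.] [ 0.4676 -0.0375]
top canister_a 0.26 [442. 207.] [ 0.6515 -0.3136]
top cap 0.74 [310. 234.] [0.582  0.0574]
side canister_a 0.62 [361. 276.] [ 0.6429 -0.0573]
side canister_a 0.51 [285. 293.] [ 0.4633 -0.0454]
side canister_a 0.44 [273. 259.] [0.4732 0.0813]
side cap 0.85 [325. 337.] [ 0.4966 -0.2009]
side cap 0.54 [319. 256.] [0.5788 0.047 ]
t 13.6 pos [ 0.4985 -0.1975  0.1586] rot [-1.7989e+02  1.2000e-01  3.9290e+01] q [-38.9  12.3  64.9 105.8 -11.9  69.5 -21. ] w 0.0871 gf 0.0 F [-0.   0.   0.4]
tool shift [ 0.0773 -0.1434  0.0586] norm 0.1732
```

{"api": "play_rows", "payload": {"steps": [[[0.0195,-0.036,0,0,0,0,0.06],[0.0195,-0.036,0,0,0,0,0.06],[0.0195,-0.036,0,0,0,0,0.06],[0.0195,-0.036,0.02,0,0,0,0.06],[0,0,0.04,0,0,0,0.06],[0,0,0.03,0,0,0,0.06],[0,0,0,0,0,0,0.06],[0,0,0,0,0,0,0.06]]]}}

```text
time_s: 14.4
tool_pos: [0.4681, -0.038, 0.0698]
tool_rot: [180.0, 0.2, 39.2]
force: [0.2, -0.1, 0.6]
grip_width: 0.0603
grasp_force: 0.0
```

```bash
python3 -c "
from h import *
go(.4675,-.0365,.013)
for n in('top','side'): shot(n,n+'3.png')
t=cv2.imread('pics/top3.png'); s=cv2.imread('pics/side3.png')
a=cv2.resize(t[230:310,300:390],(400,356),interpolation=cv2.INTER_CUBIC); b=cv2.resize(s[250:330,240:330],(400,356),interpolation=cv2.INTER_CUBIC)
cv2.imwrite('pics/c3.png',np.hstack([a,b]))
"
```

```text
t 14.4 pos [ 0.4681 -0.038   0.0698] rot [1.7997e+02 1.7000e-01 3.9220e+01] q [-57.1   6.6  62.  119.7  -6.8  57.4 -42.5] w 0.0603 gf 0.0 F [ 0.2 -0.1  0.6]
tool shift [ 0.0005 -0.0015  0.0568] norm 0.0568
```

View pics/c3.png

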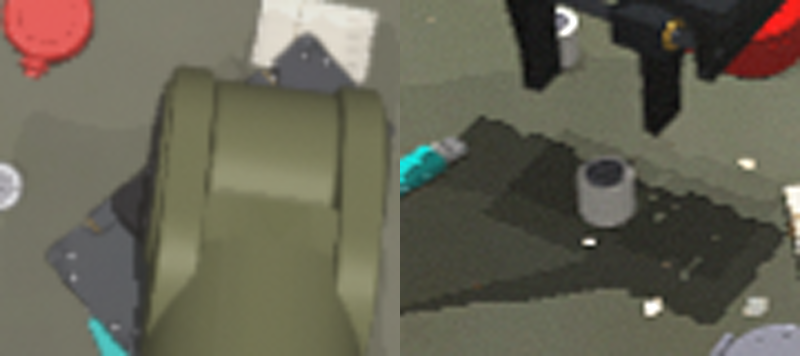

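The canister (side crop 607,190) is upright under the open fingers. Descending to grip it.

{"api": "play_rows", "payload": {"steps": [[[0.0005,-0.0015,0.03,0,0,0,0.06],[0,0,0.02,0,0,0,0.06],[0,0,0.006,0,0,0,0.06],[0,0,0,0,0,0,0.02],[0,0,0,0,0,0,0.02],[0,0,0,0,0,0,0.02],[0,0,0,0,0,0,0.02],[0,0,0,0,0,0,0.02],[0,0,0,0,0,0,0.02]]], "force": 10}}

```text
time_s: 15.4
tool_pos: [0.4687, -0.0354, 0.0146]
tool_rot: [180.0, -0.1, 39.3]
force: [0.3, -0.1, 3.8]
grip_width: 0.0277
grasp_force: 10.0
```

{"api": "play_rows", "payload": {"steps": [[[0,0,-0.045,0,0,0,0.02],[0,0,-0.045,0,0,0,0.02],[0,0,-0.045,0,0,0,0.02],[0,0,-0.045,0,0,0,0.02],[-0.0058,0.04,0,0,0,0,0.02],[-0.0058,0.04,0,0,0,0,0.02],[-0.0058,0.04,0,0,0,0,0.02],[-0.0058,0.04,0,0,0,0,0.02],[-0.0058,0.04,0,0,0,0,0.02],[-0.0058,0.04,0,0,0,0,0.02],[-0.0058,0.04,0,0,0,0,0.02],[-0.0058,0.039,0,0,0,0,0.02]]]}}

```text
time_s: 16.6
tool_pos: [0.635, -0.3131, 0.1929]
tool_rot: [-179.9, 0.0, 39.3]
force: [1.1, 0.3, 0.9]
grip_width: 0.0275
grasp_force: 10.0
```

{"api": "play_rows", "payload": {"steps": [[[0,0,0.02,0,0,0,0.02],[0,0,0.015,0,0,0,0.02],[0,0,0,0,0,0,0.02],[0,0,0,0,0,0,0.02]]]}}

```text
time_s: 17.0
tool_pos: [0.6345, -0.31, 0.1587]
tool_rot: [-179.9, -0.0, 39.4]
force: [-0.3, -0.5, 0.7]
grip_width: 0.0272
grasp_force: 10.0
```

```bash
python3 -c "
from h import *
go(.635,-.312,.160)
c=shot('side','side4.png')
s=cv2.imread('pics/side4.png')
b=cv2.resize(s[270:360,360:480],(800,600),interpolation=cv2.INTER_CUBIC)
# expected: TCP, bottom centre of canister, mouth centre
for P in((.635,-.312,.133),(.635,-.312,.149),get_obs()['tool_pos']): print(np.round((proj(c,P)[0]-[360,270])*6.667))
cv2.imwrite('pics/c4.png',b)
"
```

```text
t 17.0 pos [ 0.6345 -0.31    0.1587] rot [-1.7992e+02 -2.0000e-02  3.9400e+01] q [-13.3  37.7  57.5  80.3 -31.7  79.1  -6. ] w 0.0272 gf 10.0 F [-0.3 -0.5  0.7]
tool shift [-0.0008  0.0019 -0.0013] norm 0.0024
[395. 289.]
[400. 246.]
[400. 213.]
```

View pics/c4.png

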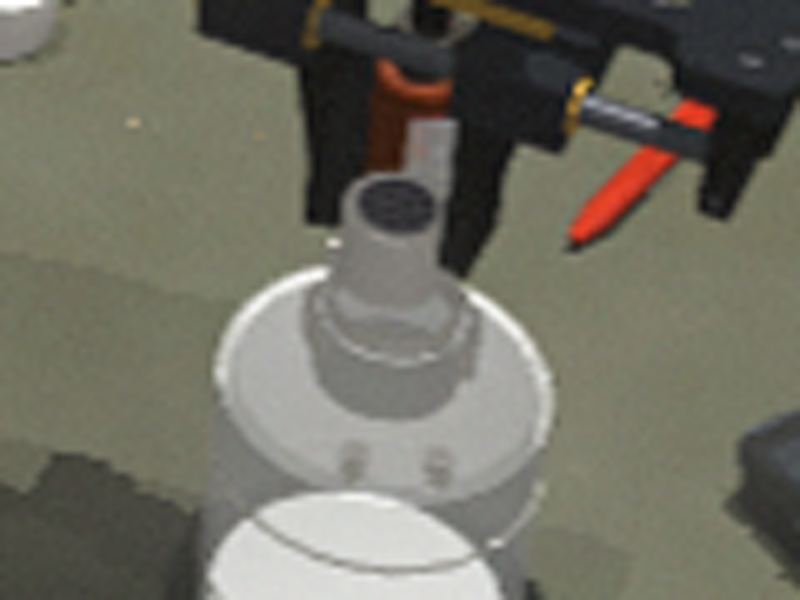

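The canister (crop 400,240) hangs upright over the neck. I'm lowering it gently and watching the force.

{"api": "play_rows", "payload": {"steps": [[[0,0.001,0.005,0,0,0,0.02],[0,0,0.004,0,0,0,0.02],[0,0,0.002,0,0,0,0.02],[0,0,0.002,0,0,0,0.02],[0,0,0.002,0,0,0,0.02],[0,0,0,0,0,0,0.02]]]}}

```text
time_s: 17.65
tool_pos: [0.6361, -0.3114, 0.1458]
tool_rot: [180.0, -0.2, 39.4]
force: [-0.9, 3.6, 8.1]
grip_width: 0.0275
grasp_force: 10.0
```

{"api": "play_rows", "payload": {"steps": [[[0.0006,-0.0008,0,0,0,0,0.02],[0.0006,-0.0008,0,0,0,0,0.02],[0,0,0.001,0,0,0,0.02],[0,0,0,0,0,0,0.02]]]}}

```text
time_s: 18.05
tool_pos: [0.6364, -0.3108, 0.1452]
tool_rot: [179.8, -0.1, 39.3]
force: [1.0, 0.8, 6.7]
grip_width: 0.0274
grasp_force: 10.0
```

```bash
python3 -c "
from h import *
go(.635,-.312,.140);print(get_obs()['wrist_torque'])"
```

```text
t 18.05 pos [ 0.6364 -0.3108  0.1452] rot [ 1.7982e+02 -1.4000e-01  3.9340e+01] q [-13.2  38.3  57.1  81.2 -32.3  77.6  -5.7] w 0.0274 gf 10.0 F [1.  0.8 6.7]
tool shift [-0.0018  0.0001  0.0052] norm 0.0055
[ 0.18250802 -0.03565586  0.02020538]
```

```bash
python3 -c "
from h import *
c=shot('side'); ct=shot('top')
print('disc',onplane(c,(419.7,300.75),.1445+.0235))
P=np.array([[.635+.018*np.cos(a),-.312+.018*np.sin(a),.133] for a in np.linspace(0,6.28,40)])
for n,cc in(('top',ct),('side',c)):
    im=cv2.imread('pics/%s3.png'%n); u=proj(cc,[.635,-.312,.133])[0]; print(n,u)
    x,y=np.round(u).astype(int); 
    globals()[n]=cv2.resize(im[y-20:y+20,x-20:x+20],(400,400),interpolation=cv2.INTER_CUBIC)
    for q in (proj(cc,P)-[x-20,y-20])*10: cv2.circle(globals()[n],tuple(int(v) for v in q),1,(0,0,255),-1)
cv2.imwrite('pics/c5.png',np.hstack([top,side]))
"
```

```text
disc [ 0.63043648 -0.31521152  0.168     ]
top [454.38481804 205.61555664]
side [419.17793911 313.41046384]
```

View pics/c5.png

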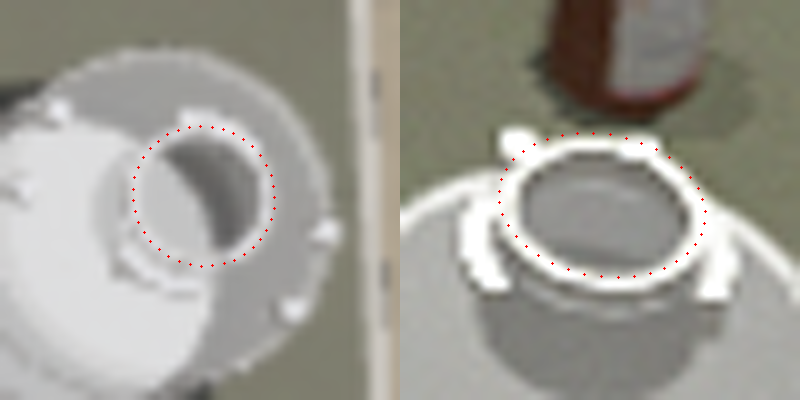

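The white lip shows in both views, its ring centre within about 2 mm of my estimate. Compared with the disc, the canister seems about 3 mm short in +x, so I'm nudging it that way under light pressure.

{"api": "play_rows", "payload": {"steps": [[[0.0008,0.0006,0,0,0,0,0.02],[0.0008,0.0006,0,0,0,0,0.02],[0,0,0,0,0,0,0.02]]]}}

```text
time_s: 18.45
tool_pos: [0.6372, -0.3103, 0.1444]
tool_rot: [180.0, -0.1, 39.3]
force: [-1.3, 2.2, 6.2]
grip_width: 0.0273
grasp_force: 10.0
```

{"api": "play_rows", "payload": {"steps": [[[0.0008,0.0006,0,0,0,0,0.02],[0.0004,0.0003,0,0,0,0,0.02],[0,0,0,0,0,0,0.02]]]}}

```text
time_s: 18.75
tool_pos: [0.638, -0.31, 0.1439]
tool_rot: [-179.9, -0.0, 39.3]
force: [-3.3, 2.2, 5.4]
grip_width: 0.0275
grasp_force: 10.0
```

{"api": "play_rows", "payload": {"steps": [[[0.0002,-0.0008,0.0005,0,0,0,0.02],[0.0002,-0.0008,0.0005,0,0,0,0.02],[0,0,0.001,0,0,0,0.02],[0,0,0,0,0,0,0.02]]]}}

```text
time_s: 19.15
tool_pos: [0.6384, -0.3091, 0.1424]
tool_rot: [179.9, -0.1, 39.3]
force: [0.8, 0.4, 4.6]
grip_width: 0.0275
grasp_force: 10.0
```

{"api": "play_rows", "payload": {"steps": [[[0,0,0.0015,0,0,0,0.02],[0,0,0.0015,0,0,0,0.02],[0,0,0,0,0,0,0.02],[0,0,0,0,0,0,0.02]]]}}

```text
time_s: 19.55
tool_pos: [0.6394, -0.3076, 0.139]
tool_rot: [179.9, -0.2, 39.4]
force: [2.8, 3.5, 5.9]
grip_width: 0.0276
grasp_force: 10.0
```

```bash
python3 -c "
from h import *
go(.635,-.312,.140);print(get_obs()['wrist_torque'])
c=shot('side','side6.png'); s=cv2.imread('pics/side6.png')
cv2.imwrite('pics/c6.png',cv2.resize(s[285:345,380:460],(800,600),interpolation=cv2.INTER_CUBIC))"
```

```text
t 19.55 pos [ 0.6394 -0.3076  0.139 ] rot [179.94  -0.19  39.39] q [-13.2  38.7  56.8  81.2 -32.6  77.3  -5.8] w 0.0276 gf 10.0 F [2.8 3.5 5.9]
tool shift [-0.0062  0.0006 -0.001 ] norm 0.0063
[ 0.695069   -0.35110013 -0.004979  ]
```

View pics/c6.png

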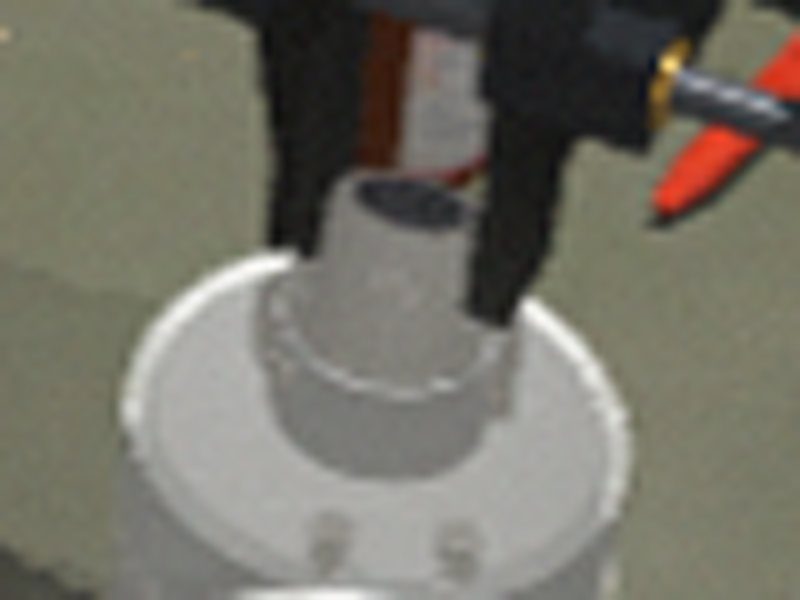

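The canister has tilted in the grip: its top (crop 413,203) leans right and its lower left edge is caught on the lip. I'll lift it, stand it on free desk and regrasp it centred and tighter.

{"api": "play_rows", "payload": {"steps": [[[0,0,-0.03,0,0,0,0.02],[0,0,-0.03,0,0,0,0.02],[-0.0288,-0.0197,0,0,0,0,0.02],[-0.0288,-0.0197,0,0,0,0,0.02],[-0.0288,-0.0197,0,0,0,0,0.02],[-0.0288,-0.0197,0,0,0,0,0.02],[0,0,0.05,0,0,0,0.02],[0,0,0.05,0,0,0,0.02],[0,0,0.05,0,0,0,0.02],[0,0,0.025,0,0,0,0.02],[0,0,0,0,0,0,0.02],[0,0,0,0,0,0,0.02]]]}}

```text
time_s: 20.8
tool_pos: [0.498, -0.3218, 0.0234]
tool_rot: [180.0, 0.1, 39.2]
force: [0.1, -0.4, -0.5]
grip_width: 0.0275
grasp_force: 10.0
```

{"api": "play_rows", "payload": {"steps": [[[0,0,0.003,0,0,0,0.02],[0,0,0,0,0,0,0.02],[0,0,0.003,0,0,0,0.02],[0,0,0,0,0,0,0.02]]]}}

```text
time_s: 21.2
tool_pos: [0.4989, -0.3209, 0.0174]
tool_rot: [180.0, -0.0, 39.3]
force: [0.2, 0.4, -0.7]
grip_width: 0.0275
grasp_force: 10.0
```

Now down to contact, release, and rotate about it.

{"api": "play_rows", "payload": {"steps": [[[0,0,0.002,0,0,0,0.02],[0,0,0,0,0,0,0.02],[0,0,0.0015,0,0,0,0.02],[0,0,0,0,0,0,0.02]]]}}

```text
time_s: 21.6
tool_pos: [0.4984, -0.3213, 0.0142]
tool_rot: [-180.0, -0.0, 39.3]
force: [-1.7, 1.5, 5.6]
grip_width: 0.0277
grasp_force: 10.0
```

{"api": "play_rows", "payload": {"steps": [[[0,0,0,0,0,0,0.06],[0,0,0,0,0,0,0.06],[0,0,0,0,0,0,0.06],[0,0,0,0,0,0.14,0.06],[0,0,0,0,0,0.14,0.06],[0,0,0,0,0,0.14,0.06],[0,0,0,0,0,0.14,0.06],[0,0,0,0,0,0.14,0.06],[0,0,0,0,0,0.14,0.06],[0,0,0,0,0,0.14,0.06],[0,0,0,0,0,0.14,0.06]]]}}

```text
time_s: 22.7
tool_pos: [0.4986, -0.3208, 0.0133]
tool_rot: [180.0, 0.0, -25.2]
force: [0.5, 0.6, 0.5]
grip_width: 0.06
grasp_force: 0.0
```

{"api": "play_rows", "payload": {"steps": [[[0,0,0,0,0,0.14,0.06],[0,0,0,0,0,0.14,0.06],[0,0,0,0,0,0.14,0.06],[0,0,0,0,0,0,0.02],[0,0,0,0,0,0,0.02],[0,0,0,0,0,0,0.02],[0,0,0,0,0,0,0.02],[0,0,0,0,0,0,0.02],[0,0,0,0,0,0,0.02]]]}}

```text
time_s: 23.6
tool_pos: [0.4986, -0.3209, 0.0136]
tool_rot: [-180.0, 0.0, -48.9]
force: [0.6, 0.2, 0.5]
grip_width: 0.0274
grasp_force: 10.0
```

```bash
python3 -c "
from h import *
go(.499,-.321,.014)"
```

```text
t 23.6 pos [ 0.4986 -0.3209  0.0136] rot [-179.99    0.    -48.91] q [-21.5  42.4  69.1 105.4 -44.2  64.7 -75.2] w 0.0274 gf 10.0 F [0.6 0.2 0.5]
tool shift [ 0.0003 -0.0003 -0.0004] norm 0.0006
```

{"api": "play_rows", "payload": {"steps": [[[0,0,0,0,0,0,0.06],[0,0,0,0,0,0,0.06],[0,0,0,0,0,-0.14,0.06],[0,0,0,0,0,-0.14,0.06],[0,0,0,0,0,-0.14,0.06],[0,0,0,0,0,-0.14,0.06],[0,0,0,0,0,-0.14,0.06],[0,0,0,0,0,-0.14,0.06],[0,0,0,0,0,-0.14,0.06],[0,0,0,0,0,-0.14,0.06],[0,0,0,0,0,-0.14,0.06],[0,0,0,0,0,-0.14,0.06]]]}}

```text
time_s: 24.8
tool_pos: [0.4985, -0.321, 0.0136]
tool_rot: [180.0, -0.0, 31.6]
force: [-0.4, -0.6, -0.5]
grip_width: 0.06
grasp_force: 0.0
```

{"api": "play_rows", "payload": {"steps": [[[0,0,0,0,0,-0.14,0.06],[0,0,0,0,0,0,0.06],[0,0,0,0,0,0,0.02],[0,0,0,0,0,0,0.02],[0,0,0,0,0,0,0.02],[0,0,0,0,0,0,0.02],[0,0,0,0,0,0,0.02],[0,0,0,0,0,0,0.02]]], "force": 25}}

```text
time_s: 25.6
tool_pos: [0.4985, -0.3209, 0.0135]
tool_rot: [-180.0, 0.0, 39.3]
force: [0.8, 0.2, -0.3]
grip_width: 0.0268
grasp_force: 25.0
```

```bash
python3 -c "
from h import *
go(.635,-.312,.16)"
```

```text
t 25.6 pos [ 0.4985 -0.3209  0.0135] rot [-1.800e+02  1.000e-02  3.928e+01] q [-10.7  30.7  51.1 105.1 -28.   57.7   1.3] w 0.0268 gf 25.0 F [ 0.8  0.2 -0.3]
tool shift [ 0.1113  0.0795 -0.1465] norm 0.2004
```

{"api": "play_rows", "payload": {"steps": [[[0,0,-0.045,0,0,0,0.02],[0,0,-0.045,0,0,0,0.02],[0,0,-0.045,0,0,0,0.02],[0,0,-0.035,0,0,0,0.02],[0.0278,0.0199,0,0,0,0,0.02],[0.0278,0.0199,0,0,0,0,0.02],[0.0278,0.0199,0,0,0,0,0.02],[0.0278,0.0199,0,0,0,0,0.02],[0,0,0.02,0,0,0,0.02],[0,0,0.013,0,0,0,0.02],[0,0,0,0,0,0,0.02],[0,0,0,0,0,0,0.02]]]}}

```text
time_s: 26.8
tool_pos: [0.634, -0.3126, 0.1506]
tool_rot: [-180.0, 0.0, 39.2]
force: [0.8, -0.5, -0.4]
grip_width: 0.0271
grasp_force: 25.0
```

```bash
python3 -c "
from h import *
go(.635,-.312,.14)
c=shot('side','side7.png'); f=c['frame'].astype(int)
T=get_obs()['tool_pos']; zt=T[2]-.0135+.024
u=proj(c,[T[0],T[1],zt])[0]; print('expected disc px',u)
x,y=np.round(u).astype(int); g=f[y-10:y+11,x-12:x+13].mean(2); m=(g<95).astype(np.uint8)
k,l,st,ce=cv2.connectedComponentsWithStats(m,connectivity=4); print(st,ce+[x-12,y-10])
print(np.round(onplane(c,(419.28,314.1),.133),4))
print(g.astype(int)[::2,::2])
"
```

```text
t 26.8 pos [ 0.634  -0.3126  0.1506] rot [-1.7997e+02  2.0000e-02  3.9210e+01] q [-10.3  35.8  52.   80.7 -28.2  77.1  -8.2] w 0.0271 gf 25.0 F [ 0.8 -0.5 -0.4]
tool shift [0.0011 0.0001 0.0106] norm 0.0107
expected disc px [420.70385949 301.82194987]
[[  0   0  25  21 167]
 [  0   0  25  21 358]] [[419.29341317 304.31736527]
 [421.79608939 300.91899441]]
[ 0.6343 -0.3136  0.133 ]
[[ 25  27  30  27  36  30 107 116 133  63  30  30  29]
 [ 26  27  25  32  34  28 110 118 121 111  23  22  27]
 [ 30  30  28  32  33  32 118 117 122  92  25  22  24]
 [ 29  25  30  42  63  73 117 113 113  87  28  26  24]
 [ 31  26  59 103  49  51  52  78 120  85  28  24  21]
 [ 30  25 117  45  60  46  52  57  67  91  29  30  25]
 [ 31  32 123  68  50  53  47  56  56  30  31  25  22]
 [ 30  50 118 115  67  46  52  50  90  30  31  29  26]
 [ 69 102 116 119 127 126 126 125 113  30  28  28  37]
 [160 115 114 121 122 125 124 128  98  34  33  27  93]
 [123 113 116 120 123 126 122 124  94  33  33  40 115]]
```

{"api": "play_rows", "payload": {"steps": [[[0.0025,0.0007,0,0,0,0,0.02],[0,0,0.002,0,0,0,0.02],[0,0,0.002,0,0,0,0.02],[0,0,0.002,0,0,0,0.02],[0,0,0,0,0,0,0.02],[0,0,0,0,0,0,0.02]]]}}

```text
time_s: 27.45
tool_pos: [0.6373, -0.3111, 0.1445]
tool_rot: [-180.0, 0.0, 39.3]
force: [-0.5, 0.0, 0.0]
grip_width: 0.0272
grasp_force: 25.0
```

```bash
python3 -c "
from h import *
go(.6375,-.3108,.14);print(get_obs()['wrist_torque'])"
```

```text
t 27.45 pos [ 0.6373 -0.3111  0.1445] rot [-179.99    0.     39.3 ] q [-10.3  36.3  51.7  80.7 -28.5  76.7  -8.2] w 0.0272 gf 25.0 F [-0.5  0.   0. ]
tool shift [ 0.0003 -0.0001  0.0045] norm 0.0045
[-0.11080771  0.09277801 -0.03168041]
```

No force with the bottom already below the lip, so it's entering.

{"api": "play_rows", "payload": {"steps": [[[0,0,0.002,0,0,0,0.02],[0,0,0.002,0,0,0,0.02],[0,0,0.002,0,0,0,0.02],[0,0,0.0015,0,0,0,0.02],[0,0,0,0,0,0,0.02],[0,0,0,0,0,0,0.02]]]}}

```text
time_s: 28.05
tool_pos: [0.6374, -0.3111, 0.137]
tool_rot: [-180.0, -0.0, 39.3]
force: [0.5, 0.1, -0.7]
grip_width: 0.0269
grasp_force: 25.0
```

{"api": "play_rows", "payload": {"steps": [[[0,0,0,0,0,0,0.05],[0,0,0,0,0,0,0.05],[0,0,0,0,0,0,0.05],[0,0,-0.03,0,0,0,0.05],[0,0,-0.03,0,0,0,0.06],[0,0,0,0,0,0,0.06]]]}}

```text
time_s: 28.65
tool_pos: [0.6391, -0.3129, 0.2021]
tool_rot: [179.6, -0.2, 39.3]
force: [0.3, -0.1, -0.5]
grip_width: 0.0569
grasp_force: 0.0
```

{"api": "play_rows", "payload": {"steps": [[[0.0146,-0.0458,0,0,0,0,0.06],[0.0146,-0.0458,0,0,0,0,0.06],[0.0146,-0.0458,0,0,0,0,0.06],[0.0146,-0.0458,0,0,0,0,0.06],[0.0146,-0.0458,0,0,0,0,0.06],[0.0146,-0.0458,0,0,0,0,0.06],[0.0146,-0.0458,0,0,0,0,0.06],[0.0146,-0.0458,0,0,0,0,0.06],[0.0146,-0.0458,0,0,0,0,0.06],[0,0,0.05,0,0,0,0.06],[0,0,0.05,0,0,0,0.06],[0,0,0,0,0,0,0.06]]]}}

```text
time_s: 29.85
tool_pos: [0.4725, 0.0898, 0.0916]
tool_rot: [-179.9, 0.7, 39.3]
force: [-0.4, -0.1, 0.1]
grip_width: 0.0599
grasp_force: 0.0
```

```bash
python3 -c "
from h import *
for n in('top','side'):
    c=shot(n,n+'8.png')
    for t in('canister_a','cap'):
      for s in silhouettes(n,t): print(n,t,round(s['p'],2),np.round(center(s)),np.round(onplane(c,center(s),.016)[:2],4))
t=cv2.imread('pics/top8.png'); s=cv2.imread('pics/side8.png')
cv2.imwrite('pics/c8.png',np.hstack([cv2.resize(t[180:320,260:480],(400,255)),cv2.resize(s[220:400,240:460],(400,327))[:255*1]]) if 0 else cv2.resize(s[220:400,230:470],(800,600),interpolation=cv2.INTER_CUBIC))
go(.478,.0915,.0135)"
```

```text
top cap 0.93 [402. 261.] [ 0.4999 -0.1962]
top cap 0.64 [310. 231.] [0.591  0.0573]
side canister_a 0.77 [360. 270.] [ 0.6482 -0.0362]
side cap 0.83 [319. 255.] [0.5798 0.0523]
side cap 0.78 [325. 338.] [ 0.4974 -0.2026]
side cap 0.28 [360. 270.] [ 0.6488 -0.0374]
t 30.15 pos [0.48   0.0914 0.0994] rot [179.97  -0.26  39.25] q [-64.7   5.3  53.7 115.8  -5.   60.9 -59.5] w 0.0598 gf 0.0 F [-0.3 -0.6 -0.1]
tool shift [-0.0015 -0.0013  0.0859] norm 0.086
```

View pics/c8.png

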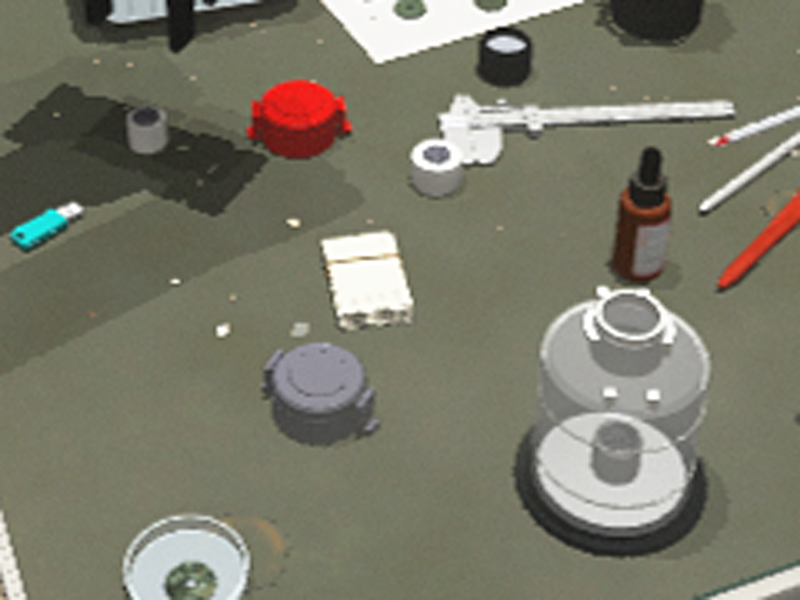

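The first canister lies in the tub (crop 617,450), the cap stands at (320,390), and the next canister at (147,130) has not moved. I'm gripping that one, centring it both ways.

{"api": "play_rows", "payload": {"steps": [[[-0.0015,-0.0013,0.04,0,0,0,0.06],[0,0,0.03,0,0,0,0.06],[0,0,0.016,0,0,0,0.06],[0,0,0,0,0,0,0.06],[0,0,0,0,0,0,0.02],[0,0,0,0,0,0,0.02],[0,0,0,0,0,0,0.02],[0,0,0,0,0,0,0.02],[0,0,0,0,0,0,0.02],[0,0,0,0,0,0,0.06],[0,0,0,0,0,0,0.06],[0,0,0,0,0,0,0.06]]], "force": 10}}

```text
time_s: 31.35
tool_pos: [0.476, 0.0912, 0.011]
tool_rot: [-180.0, 0.0, 39.3]
force: [1.1, 0.3, -0.2]
grip_width: 0.0447
grasp_force: 0.0
```

{"api": "play_rows", "payload": {"steps": [[[0,0,0,0,0,-0.14,0.06],[0,0,0,0,0,-0.14,0.06],[0,0,0,0,0,-0.14,0.06],[0,0,0,0,0,-0.14,0.06],[0,0,0,0,0,-0.14,0.06],[0,0,0,0,0,-0.14,0.06],[0,0,0,0,0,-0.14,0.06],[0,0,0,0,0,-0.14,0.06],[0,0,0,0,0,-0.14,0.06],[0,0,0,0,0,-0.14,0.06],[0,0,0,0,0,-0.14,0.06],[0,0,0,0,0,0,0.06]]]}}

```text
time_s: 32.55
tool_pos: [0.476, 0.091, 0.011]
tool_rot: [-180.0, -0.0, 127.5]
force: [-0.3, -0.3, -0.1]
grip_width: 0.0606
grasp_force: 0.0
```

{"api": "play_rows", "payload": {"steps": [[[0,0,0,0,0,0,0.02],[0,0,0,0,0,0,0.02],[0,0,0,0,0,0,0.02],[0,0,0,0,0,0,0.02],[0,0,0,0,0,0,0.02],[0,0,0,0,0,0,0.02]]], "force": 25}}

```text
time_s: 33.15
tool_pos: [0.4761, 0.0912, 0.0111]
tool_rot: [180.0, 0.0, 127.5]
force: [0.3, 0.8, -0.8]
grip_width: 0.0271
grasp_force: 25.0
```

```bash
python3 -c "
from h import *
go(.6374,-.3111,.2)"
```

```text
t 33.15 pos [0.4761 0.0912 0.0111] rot [179.99   0.   127.52] q [-47.1  12.6  36.1 119.9  -9.6  50.3  32. ] w 0.0271 gf 25.0 F [ 0.3  0.8 -0.8]
tool shift [-0.4174 -0.1171 -0.1889] norm 0.4729
```

{"api": "play_rows", "payload": {"steps": [[[0,0,-0.035,0,0,0,0.02],[0,0,-0.05,0,0,0,0.02],[0,0,-0.05,0,0,0,0.02],[0,0,-0.05,0,0,0,0.02],[-0.0464,-0.013,0,0,0,0,0.02],[-0.0464,-0.013,0,0,0,0,0.02],[-0.0464,-0.013,0,0,0,0,0.02],[-0.0464,-0.013,0,0,0,0,0.02],[-0.0464,-0.013,0,0,0,0,0.02],[-0.0464,-0.013,0,0,0,0,0.02],[-0.0464,-0.013,0,0,0,0,0.02],[-0.0464,-0.013,0,0,0,0,0.02]]]}}

```text
time_s: 34.35
tool_pos: [0.6205, -0.2678, 0.1955]
tool_rot: [-180.0, -0.0, 127.6]
force: [-0.7, 0.2, -1.3]
grip_width: 0.027
grasp_force: 25.0
```

{"api": "play_rows", "payload": {"steps": [[[-0.0464,-0.013,0,0,0,0,0.02],[0,0,0.02,0,0,0,0.02],[0,0,0.02,0,0,0,0.02],[0,0,0,0,0,0,0.02],[0,0,0,0,0,0,0.02],[0,0,0,0,0,0,0.02]]]}}

```text
time_s: 34.95
tool_pos: [0.6384, -0.311, 0.1574]
tool_rot: [179.9, 0.1, 127.6]
force: [0.7, -0.4, -1.0]
grip_width: 0.0269
grasp_force: 25.0
```

```bash
python3 -c "
from h import *
go(.6374,-.3111,.144)"
```

```text
t 34.95 pos [ 0.6384 -0.311   0.1574] rot [1.7994e+02 9.0000e-02 1.2758e+02] q [ -8.2  34.3  48.1  79.7 -25.5  77.   78.1] w 0.0269 gf 25.0 F [ 0.7 -0.4 -1. ]
tool shift [ 0.0005 -0.0008  0.0134] norm 0.0135
```

{"api": "play_rows", "payload": {"steps": [[[0.0004,-0.0006,0.006,0,0,0,0.02],[0,0,0.005,0,0,0,0.02],[0,0,0.002,0,0,0,0.02],[0,0,0.002,0,0,0,0.02],[0,0,0.002,0,0,0,0.02],[0,0,0,0,0,0,0.02],[0,0,0,0,0,0,0.02]]]}}

```text
time_s: 35.65
tool_pos: [0.637, -0.3114, 0.1391]
tool_rot: [180.0, 0.0, 127.5]
force: [-0.6, -0.1, 0.0]
grip_width: 0.027
grasp_force: 25.0
```

{"api": "play_rows", "payload": {"steps": [[[0,0,0.003,0,0,0,0.02],[0,0,0,0,0,0,0.05],[0,0,0,0,0,0,0.05],[0,0,0,0,0,0,0.05],[0,0,-0.03,0,0,0,0.05],[0,0,-0.03,0,0,0,0.056],[0,0,0,0,0,0.14,0.056],[0,0,0,0,0,0.14,0.056],[0,0,0,0,0,0.14,0.056],[0,0,0,0,0,0.14,0.056],[0,0,0,0,0,0.14,0.056],[0,0,0,0,0,0.14,0.056]]]}}

```text
time_s: 36.85
tool_pos: [0.637, -0.3113, 0.1963]
tool_rot: [180.0, -0.0, 79.1]
force: [0.5, 1.2, -0.1]
grip_width: 0.0562
grasp_force: 0.0
```

{"api": "play_rows", "payload": {"steps": [[[0,0,0,0,0,0.14,0.056],[0,0,0,0,0,0.14,0.056],[0,0,0,0,0,0.14,0.056],[0,0,0,0,0,0.14,0.056],[0,0,0,0,0,0.14,0.056],[0,0,0,0,0,0,0.056]]]}}

```text
time_s: 37.45
tool_pos: [0.6371, -0.3113, 0.196]
tool_rot: [180.0, 0.0, 39.3]
force: [-0.3, -0.4, -0.2]
grip_width: 0.0561
grasp_force: 0.0
```

```bash
python3 -c "
from h import *
for n in('top','side'):
    c=shot(n,n+'9.png')
    for t in('canister_a',):
      for s in silhouettes(n,t): print(n,t,round(s['p'],2),np.round(center(s)),s['extent'],np.round(onplane(c,center(s),.016)[:2],4))
go(.652,-.028,.2)"
```

```text
top canister_a 0.61 [340. 208.] [337.4, 200.0, 349.0, 214.6] [ 0.6533 -0.0286]
side canister_a 0.61 [360. 270.] [353.1, 262.5, 370.9, 279.8] [ 0.648  -0.0375]
t 37.65 pos [ 0.637  -0.3113  0.1961] rot [-1.800e+02 -2.000e-02  3.943e+01] q [-16.2  40.5  65.9  77.3 -36.5  84.8  -3.4] w 0.0563 gf 0.0 F [ 0.6 -0.3  0.5]
tool shift [ 0.1916 -0.2093 -0.0039] norm 0.2837
```

{"api": "play_rows", "payload": {"steps": [[[0.0319,-0.0349,0,0,0,0,0.056],[0.0319,-0.0349,0,0,0,0,0.056],[0.0319,-0.0349,0,0,0,0,0.056],[0.0319,-0.0349,0,0,0,0,0.056],[0.0319,-0.0349,0,0,0,0,0.056],[0.0319,-0.0349,0,0,0,0,0.056],[0,0,0.05,0,0,0,0.056],[0,0,0.05,0,0,0,0.056],[0,0,0.03,0,0,0,0.056],[0,0,0,0,0,0,0.056],[0,0,0,0,0,0,0.056]]]}}

```text
time_s: 38.75
tool_pos: [0.6528, -0.0284, 0.067]
tool_rot: [180.0, -0.0, 39.3]
force: [0.0, -0.5, 1.4]
grip_width: 0.0561
grasp_force: 0.0
```

```bash
python3 -c "
from h import *
for n in('side',):
    c=shot(n,n+'10.png')
    for s in silhouettes(n,'canister_a'): print(n,round(s['p'],2),np.round(center(s)),s['extent'],np.round(onplane(c,center(s),.016)[:2],4))
s=cv2.imread('pics/side10.png')
cv2.imwrite('pics/c10.png',cv2.resize(s[210:330,300:460],(800,600),interpolation=cv2.INTER_CUBIC))
go(.652,-.028,.011)"
```

```text
side 0.79 [360. 270.] [352.6, 261.9, 370.3, 278.9] [ 0.65   -0.0362]
side 0.31 [339. 304.] [328.9, 291.1, 349.0, 316.8] [ 0.5599 -0.1245]
t 38.85 pos [ 0.6541 -0.0288  0.0687] rot [ 1.7985e+02 -1.7000e-01  3.9300e+01] q [-43.9  39.4  62.2  94.1 -36.9  69.3 -24.2] w 0.0561 gf 0.0 F [ 0.2 -0.9  0.8]
tool shift [-0.0012 -0.0019  0.0577] norm 0.0577
```

View pics/c10.png

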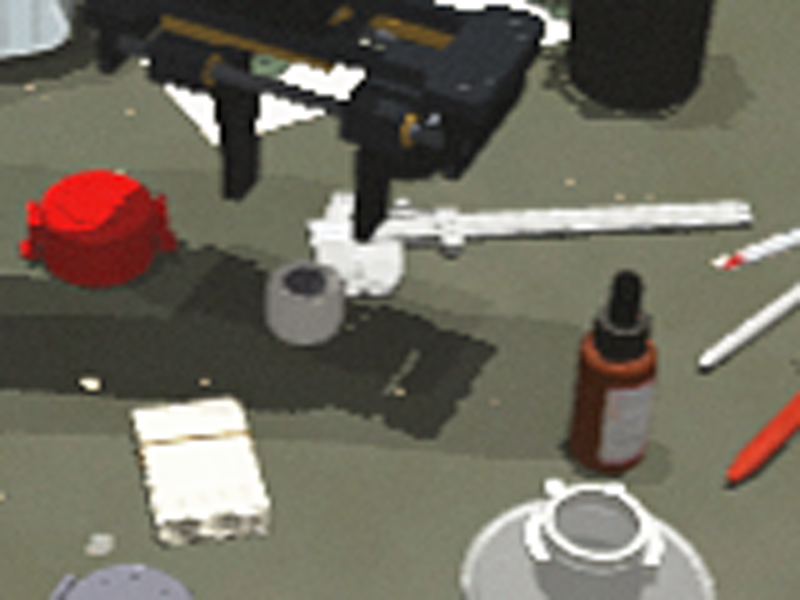

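This canister is barrel-shaped (crop 305,305). The caliper jaw (375,270) lies behind it, and the fingers' line passes clear of the jaw. Descending.

{"api": "play_rows", "payload": {"steps": [[[-0.0005,-0.001,0.03,0,0,0,0.052],[0,0,0.02,0,0,0,0.052],[0,0,0.007,0,0,0,0.052],[0,0,0,0,0,0,0.052],[0,0,0,0,0,0,0.025],[0,0,0,0,0,0,0.025],[0,0,0,0,0,0,0.025],[0,0,0,0,0,0,0.025],[0,0,0,0,0,0,0.025]]]}}

```text
time_s: 39.75
tool_pos: [0.6523, -0.0279, 0.0101]
tool_rot: [179.9, -0.1, 39.3]
force: [-1.0, -0.5, 5.6]
grip_width: 0.0348
grasp_force: 25.0
```

{"api": "play_rows", "payload": {"steps": [[[0,0,-0.01,0,0,0,0.025],[0,0,-0.03,0,0,0,0.025],[0,0,-0.05,0,0,0,0.025],[0,0,-0.05,0,0,0,0.025],[0,0,-0.045,0,0,0,0.025],[0,0,0,0,0,0,0.025]]]}}

```text
time_s: 40.35
tool_pos: [0.6546, -0.0291, 0.2015]
tool_rot: [179.6, -0.5, 39.3]
force: [0.6, 0.1, 0.2]
grip_width: 0.0353
grasp_force: 25.0
```

```bash
python3 -c "
from h import *
go(.6374,-.3111,.2)"
```

```text
t 40.35 pos [ 0.6546 -0.0291  0.2015] rot [179.61  -0.48  39.27] q [-46.4  32.4  67.1  86.4 -30.2  80.5 -28.6] w 0.0353 gf 25.0 F [0.6 0.1 0.2]
tool shift [-0.1918  0.2074  0.0015] norm 0.2825
```

Its width of 35 mm suggests a swollen one. I'll still try it on the throat.

{"api": "play_rows", "payload": {"steps": [[[-0.0319,0.0346,0,0,0,0,0.025],[-0.0319,0.0346,0,0,0,0,0.025],[-0.0319,0.0346,0,0,0,0,0.025],[-0.0319,0.0346,0,0,0,0,0.025],[-0.0319,0.0346,0,0,0,0,0.025],[-0.0319,0.0346,0,0,0,0,0.025],[0,0,0.02,0,0,0,0.025],[0,0,0.02,0,0,0,0.025],[0,0,0.01,0,0,0,0.025],[0,0,0,0,0,0,0.025],[0,0,0,0,0,0,0.025]]]}}

```text
time_s: 41.45
tool_pos: [0.6349, -0.3088, 0.1439]
tool_rot: [-180.0, 0.0, 39.3]
force: [0.2, -0.4, 0.2]
grip_width: 0.0351
grasp_force: 25.0
```

{"api": "play_rows", "payload": {"steps": [[[0,0,0.002,0,0,0,0.025],[0,0,0.002,0,0,0,0.025],[0,0,0.001,0,0,0,0.025],[0,0,0.001,0,0,0,0.025],[0,0,0,0,0,0,0.025]]]}}

```text
time_s: 41.95
tool_pos: [0.6352, -0.309, 0.1423]
tool_rot: [180.0, -0.1, 39.4]
force: [-4.7, 4.6, 17.9]
grip_width: 0.0351
grasp_force: 25.1
```

{"api": "play_rows", "payload": {"steps": [[[0,0,-0.005,0,0,0,0.025],[0.0004,0.003,0,0,0,0,0.025],[0,0,0,0,0,0,0.025],[0,0,0.002,0,0,0,0.025],[0,0,0.0015,0,0,0,0.025],[0,0,0,0,0,0,0.025],[0,0,0,0,0,0,0.025]]]}}

```text
time_s: 42.65
tool_pos: [0.6377, -0.3116, 0.1427]
tool_rot: [179.9, -0.1, 39.3]
force: [-3.6, 4.0, 15.8]
grip_width: 0.0352
grasp_force: 25.0
```

{"api": "play_rows", "payload": {"steps": [[[0,0,-0.02,0,0,0,0.025],[0,0,-0.04,0,0,0,0.025],[0,0,-0.02,0,0,0,0.025],[0,0,0,0,0,0,0.025]]]}}

```text
time_s: 43.05
tool_pos: [0.6379, -0.3129, 0.2225]
tool_rot: [179.7, -0.1, 39.3]
force: [0.6, -0.3, -0.9]
grip_width: 0.0351
grasp_force: 25.0
```

```bash
python3 -c "
from h import *
c=shot('top')
for n in('top',):
  for s in silhouettes(n,'reject_box')[:1]:
    ys,xs=np.nonzero(s['pixels']); r=cv2.minAreaRect(np.c_[xs,ys].astype(np.float32)); print(s['p'],s['extent'],r,[np.round(onplane(c,p,.09)[:2],3) for p in cv2.boxPoints(r)], np.round(onplane(c,r[0],.09),3))
go(.58,.31,.22)"
```

```text
0.81 [143.9, 199.8, 254.5, 274.0] ((198.59336853027344, 236.86386108398438), (111.44610595703125, 71.96281433105469), 4.698680400848389) [array([0.492, 0.505]), array([0.683, 0.493]), array([0.652, 0.196]), array([0.463, 0.213])] [0.572 0.351 0.09 ]
t 43.15 pos [ 0.6368 -0.3114  0.2186] rot [-179.95    0.     39.29] q [-14.6  37.8  62.8  75.4 -33.2  85.9  -5.7] w 0.0353 gf 25.0 F [-1.3  0.3 -0.5]
tool shift [ 0.3495 -0.5169 -0.0014] norm 0.624
```

It rests on the lip even when centred (16 N, no entry), so it is swollen and goes to the clip box.

{"api": "play_rows", "payload": {"steps": [[[0,0,0,0,0,0.131,0.025],[0,0,0,0,0,0.131,0.025],[0,0,0,0,0,0.131,0.025],[0,0,0,0,0,0.131,0.025],[0,0,0,0,0,0.131,0.025],[0,0,0,0,0,0.131,0.025],[-0.0093,-0.0466,0,0,0,0,0.025],[-0.0093,-0.0466,0,0,0,0,0.025],[-0.0093,-0.0466,0,0,0,0,0.025],[-0.0093,-0.0466,0,0,0,0,0.025],[-0.0093,-0.0466,0,0,0,0,0.025],[-0.0093,-0.0466,0,0,0,0,0.025]]]}}

```text
time_s: 44.35
tool_pos: [0.608, -0.0252, 0.2174]
tool_rot: [180.0, 0.2, -5.7]
force: [0.2, 0.7, -0.5]
grip_width: 0.035
grasp_force: 25.0
```

{"api": "play_rows", "payload": {"steps": [[[-0.0093,-0.0466,0,0,0,0,0.025],[-0.0093,-0.0466,0,0,0,0,0.025],[-0.0093,-0.0466,0,0,0,0,0.025],[-0.0093,-0.0466,0,0,0,0,0.025],[-0.0093,-0.0466,0,0,0,0,0.025],[-0.0093,-0.0466,0,0,0,0,0.025],[-0.0093,-0.0466,0,0,0,0,0.025],[-0.0093,-0.0466,0,0,0,0,0.025],[0,0,0,0,0,0,0.025],[0,0,0,0,0,0,0.025]]]}}

```text
time_s: 45.35
tool_pos: [0.5711, 0.3521, 0.2169]
tool_rot: [179.8, 0.1, -5.5]
force: [-0.0, -0.6, -0.3]
grip_width: 0.035
grasp_force: 25.0
```

```bash
python3 -c "
from h import *
go(.572,.351,.03,-6)"
```

```text
t 45.35 pos [0.5711 0.3521 0.2169] rot [ 1.798e+02  1.300e-01 -5.530e+00] q [ -76.7   33.    63.7   81.8  -29.3   83.3 -108.9] w 0.035 gf 25.0 F [-0.  -0.6 -0.3]
tool shift [0.001  0.001  0.1869] norm 0.1869
rotvec z 0.0081 (yaw change -0.47 )
```

{"api": "play_rows", "payload": {"steps": [[[0,0,0.05,0,0,0,0.025],[0,0,0.05,0,0,0,0.025],[0,0,0.03,0,0,0,0.025],[0,0,0.02,0,0,0,0.025],[0,0,0.02,0,0,0,0.025],[0,0,0.014,0,0,0,0.025],[0,0,0,0,0,0,0.025]]]}}

```text
time_s: 46.05
tool_pos: [0.5717, 0.3492, 0.0335]
tool_rot: [179.9, 0.1, -5.8]
force: [-0.1, -0.3, -0.7]
grip_width: 0.0353
grasp_force: 25.0
```

{"api": "play_rows", "payload": {"steps": [[[0,0,0.012,0,0,0,0.025],[0,0,0.003,0,0,0,0.025],[0,0,0,0,0,0,0.06],[0,0,0,0,0,0,0.06],[0,0,0,0,0,0,0.06],[0,0,0,0,0,0,0.06],[0,0,-0.05,0,0,0,0.06],[0,0,-0.05,0,0,0,0.06],[0,0,-0.05,0,0,0,0.06],[0,0,-0.05,0,0,0,0.06],[0,0,0,0,0,0,0.06],[0,0,0,0,0,0,0.06]]]}}

```text
time_s: 47.25
tool_pos: [0.5734, 0.3508, 0.2222]
tool_rot: [-179.9, -0.1, -5.7]
force: [-0.1, 1.2, -0.2]
grip_width: 0.06
grasp_force: 0.0
```

```bash
python3 -c "
from h import *
for n in('top','side'):
    c=shot(n,n+'11.png')
    for t in('canister_a','cap'):
      for s in silhouettes(n,t): print(n,t,round(s['p'],2),np.round(center(s)),s['extent'],np.round(onplane(c,center(s),.016)[:2],4))
t=cv2.imread('pics/top11.png'); s=cv2.imread('pics/side11.png')
cv2.imwrite('pics/c11.png',np.hstack([cv2.resize(t[130:350,120:485],None,fx=1.1,fy=1.1)[:242],cv2.resize(s[140:410,200:500],(398,358))[:242]]) if 0 else cv2.resize(s[140:410,200:500],(667,600),interpolation=cv2.INTER_CUBIC))
go(.4997,-.1979,.2,39.3)"
```

```text
top cap 0.89 [402. 261.] [390.5, 255.5, 417.1, 273.0] [ 0.5007 -0.1965]
side canister_a 0.67 [278. 195.] [272.0, 192.2, 285.3, 200.2] [0.5706 0.3593]
side cap 0.69 [319. 255.] [302.6, 238.1, 333.9, 265.0] [0.579  0.0512]
side cap 0.61 [325. 337.] [311.8, 323.4, 342.6, 353.0] [ 0.497  -0.2019]
t 47.55 pos [0.572  0.3504 0.2191] rot [ 1.7991e+02  9.0000e-02 -5.7400e+00] q [ -76.6   32.9   63.8   81.7  -29.3   83.4 -109. ] w 0.0603 gf 0.0 F [0.  0.1 0.4]
tool shift [-0.0171  0.5528  0.0191] norm 0.5534
rotvec z -0.7861 (yaw change 45.04 )
```

View pics/c11.png

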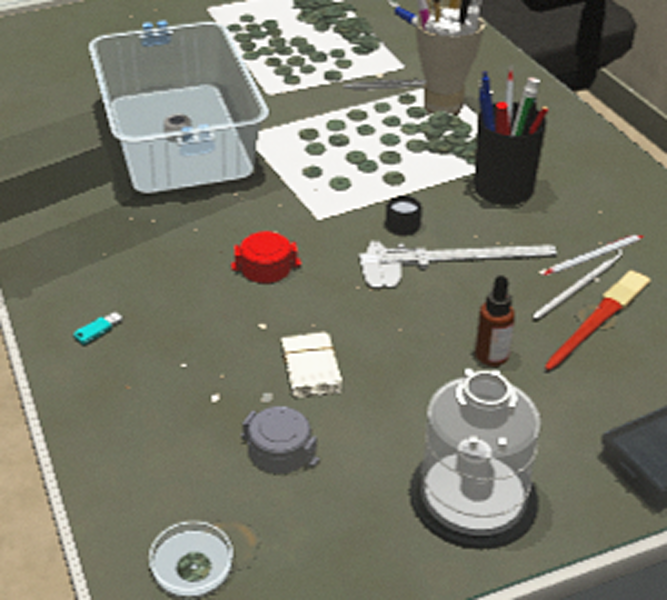

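The side view shows two canisters in the tub (475,460), the swollen one in the box (178,127), and no others on the desk. Going back to the cap at (280,440).

{"api": "play_rows", "payload": {"steps": [[[0,0,0,0,0,-0.131,0.087],[0,0,0,0,0,-0.131,0.087],[0,0,0,0,0,-0.131,0.087],[0,0,0,0,0,-0.131,0.087],[0,0,0,0,0,-0.131,0.087],[0,0,0,0,0,-0.131,0.087]]]}}

```text
time_s: 48.15
tool_pos: [0.5724, 0.3504, 0.2196]
tool_rot: [180.0, 0.1, 39.6]
force: [-0.2, -0.6, 0.1]
grip_width: 0.0863
grasp_force: 0.0
```

{"api": "play_rows", "payload": {"steps": [[[-0.0334,0.0316,0,0,0,0,0.087],[-0.0334,0.0316,0,0,0,0,0.087],[-0.0334,0.0316,0,0,0,0,0.087],[-0.0334,0.0316,0,0,0,0,0.087],[-0.0334,0.0316,0,0,0,0,0.087],[-0.0334,0.0316,0,0,0,0,0.087],[-0.0334,0.0316,0,0,0,0,0.087],[-0.0334,0.0316,0,0,0,0,0.087],[-0.0334,0.0316,0,0,0,0,0.087],[-0.0334,0.0316,0,0,0,0,0.087],[-0.0334,0.0316,0,0,0,0,0.087],[-0.0334,0.0316,0,0,0,0,0.087]]]}}

```text
time_s: 49.35
tool_pos: [0.5019, -0.1981, 0.2202]
tool_rot: [-180.0, -0.1, 39.3]
force: [0.9, 0.5, -0.0]
grip_width: 0.0868
grasp_force: 0.0
```

{"api": "play_rows", "payload": {"steps": [[[0,0,0.05,0,0,0,0.087],[0,0,0.05,0,0,0,0.087],[0,0,0.04,0,0,0,0.087],[0,0,0,0,0,0,0.087],[0,0,0,0,0,0,0.087]]]}}

```text
time_s: 49.85
tool_pos: [0.5023, -0.1973, 0.0809]
tool_rot: [-180.0, 0.1, 39.2]
force: [0.6, 0.2, 0.1]
grip_width: 0.0874
grasp_force: 0.0
```

```bash
python3 -c "
from h import *
go(.5012,-.1966,.0105,39.3)"
```

```text
t 49.85 pos [ 0.5023 -0.1973  0.0809] rot [-1.7999e+02  9.0000e-02  3.9250e+01] q [-34.7  20.3  62.4 110.  -20.3  61.9 -14.6] w 0.0874 gf 0.0 F [0.6 0.2 0.1]
tool shift [-0.0004 -0.0012  0.0704] norm 0.0704
rotvec z -0.0009 (yaw change 0.05 )
```

{"api": "play_rows", "payload": {"steps": [[[-0.0004,-0.0012,0.04,0,0,0,0.087],[0,0,0.02,0,0,0,0.087],[0,0,0.01,0,0,0,0.087],[0,0,0,0,0,0,0.087],[0,0,0,0,0,0,0.05],[0,0,0,0,0,0,0.05],[0,0,0,0,0,0,0.05],[0,0,0,0,0,0,0.05],[0,0,0,0,0,0,0.05],[0,0,0,0,0,0,0.05]]], "force": 25}}

```text
time_s: 50.85
tool_pos: [0.5024, -0.1961, 0.0116]
tool_rot: [180.0, -0.1, 39.3]
force: [-1.6, 0.3, 8.2]
grip_width: 0.0558
grasp_force: 25.0
```

{"api": "play_rows", "payload": {"steps": [[[0,0,-0.02,0,0,0,0.05],[0,0,-0.04,0,0,0,0.05],[0,0,-0.05,0,0,0,0.05],[0,0,-0.05,0,0,0,0.05],[0,0,-0.03,0,0,0,0.05],[0,0,0,0,0,0,0.05],[0,0,0,0,0,0,0.05]]]}}

```text
time_s: 51.55
tool_pos: [0.5016, -0.1956, 0.2004]
tool_rot: [-180.0, -0.1, 39.3]
force: [-0.6, -0.1, -0.8]
grip_width: 0.0561
grasp_force: 25.0
```

```bash
python3 -c "
from h import *
go(.6374,-.3111,.2,39.3)"
```

```text
t 51.55 pos [ 0.5016 -0.1956  0.2004] rot [-1.7997e+02 -7.0000e-02  3.9320e+01] q [-42.2   9.7  67.4 102.6  -9.4  73.8 -23.1] w 0.0561 gf 25.0 F [-0.6 -0.1 -0.8]
tool shift [0.0319 0.1754 0.0004] norm 0.1783
rotvec z 0.0004 (yaw change -0.02 )
```

{"api": "play_rows", "payload": {"steps": [[[0.008,0.0439,0,0,0,0,0.05],[0.008,0.0439,0,0,0,0,0.05],[0.008,0.0439,0,0,0,0,0.05],[0.008,0.0439,0,0,0,0,0.05],[0,0,0.03,0,0,0,0.05],[0,0,0.015,0,0,0,0.05],[0,0,0,0,0,0,0.05],[0,0,0,0,0,0,0.05]]]}}

```text
time_s: 52.35
tool_pos: [0.6368, -0.3104, 0.1547]
tool_rot: [-179.9, 0.0, 39.3]
force: [-0.6, -0.5, -0.7]
grip_width: 0.0557
grasp_force: 25.0
```

```bash
python3 -c "
from h import *
go(.6374,-.3111,.116,39.3)"
```

```text
t 52.35 pos [ 0.6368 -0.3104  0.1547] rot [-1.7987e+02  1.0000e-02  3.9310e+01] q [-12.7  37.8  56.5  80.1 -31.4  78.7  -6.4] w 0.0557 gf 25.0 F [-0.6 -0.5 -0.7]
tool shift [-0.      0.0009  0.0387] norm 0.0387
rotvec z 0.0002 (yaw change -0.01 )
```

{"api": "play_rows", "payload": {"steps": [[[0,0.0006,0.006,0,0,0,0.05],[0,0,0.006,0,0,0,0.05],[0,0,0.006,0,0,0,0.05],[0,0,0.004,0,0,0,0.05],[0,0,0.004,0,0,0,0.05],[0,0,0.004,0,0,0,0.05],[0,0,0,0,0,0,0.05]]]}}

```text
time_s: 53.05
tool_pos: [0.6388, -0.3121, 0.1307]
tool_rot: [179.9, -0.2, 39.3]
force: [-4.6, 5.2, 20.1]
grip_width: 0.0564
grasp_force: 25.3
```

Contact 15 mm too high means the lugs sit on the lip. I'll ease off and search sideways with light pressure.

{"api": "play_rows", "payload": {"steps": [[[0,0,-0.004,0,0,0,0.05],[-0.0005,0,0,0,0,0,0.05],[-0.0005,0,0,0,0,0,0.05],[-0.0005,0,0,0,0,0,0.05],[0,0,0,0,0,0,0.05]]]}}

```text
time_s: 53.55
tool_pos: [0.6384, -0.3122, 0.1314]
tool_rot: [179.9, -0.2, 39.4]
force: [0.6, 2.3, 8.7]
grip_width: 0.0565
grasp_force: 25.1
```

{"api": "play_rows", "payload": {"steps": [[[0.0005,0,0,0,0,0,0.05],[0.0005,0,0,0,0,0,0.05],[0.0005,0,0,0,0,0,0.05],[0.0005,0,0,0,0,0,0.05],[0.0005,0,0,0,0,0,0.05],[0.0005,0,0,0,0,0,0.05],[0,0,0,0,0,0,0.05]]]}}

```text
time_s: 54.25
tool_pos: [0.6387, -0.3119, 0.1313]
tool_rot: [180.0, 0.0, 39.3]
force: [-2.9, 0.7, 9.8]
grip_width: 0.0565
grasp_force: 25.2
```

{"api": "play_rows", "payload": {"steps": [[[0,0,-0.008,0,0,0,0.05],[0,0,0,0,0,0,0.05],[0,0,0,0,0,0,0.05],[0,0,0.005,0,0,0,0.05],[0,0,0.003,0,0,0,0.05],[0,0,0.002,0,0,0,0.05],[0,0,0,0,0,0,0.05],[0,0,0,0,0,0,0.05]]]}}

```text
time_s: 55.05
tool_pos: [0.6387, -0.3104, 0.1265]
tool_rot: [-179.9, 0.0, 39.3]
force: [-1.7, 2.0, -0.9]
grip_width: 0.0564
grasp_force: 25.1
```

```bash
python3 -c "
from h import *
go(.6374,-.3111,.116,39.3);print(get_obs()['wrist_torque'])"
```

```text
t 55.05 pos [ 0.6387 -0.3104  0.1265] rot [-1.7988e+02  2.0000e-02  3.9300e+01] q [-12.4  39.1  55.6  81.6 -32.4  76.3  -5.9] w 0.0564 gf 25.1 F [-1.7  2.  -0.9]
tool shift [-0.0014 -0.0003  0.0105] norm 0.0106
rotvec z 0.0001 (yaw change -0.0 )
[ 0.36875316  0.34348837 -0.03508659]
```

It slid in at +1.5 mm. Continuing down.

{"api": "play_rows", "payload": {"steps": [[[0,0,0.003,0,0,0,0.05],[0,0,0.003,0,0,0,0.05],[0,0,0.002,0,0,0,0.05],[0,0,0.001,0,0,0,0.05],[0,0,0,0,0,0,0.05],[0,0,0,0,0,0,0.05]]]}}

```text
time_s: 55.65
tool_pos: [0.6389, -0.3107, 0.121]
tool_rot: [-179.9, -0.1, 39.3]
force: [-4.9, 4.5, 14.1]
grip_width: 0.0565
grasp_force: 25.2
```

{"api": "play_rows", "payload": {"steps": [[[-0.0005,0,0,0,0,-0.05,0.05],[0,0,0,0,0,-0.05,0.05],[0,0,0,0,0,-0.05,0.05],[0,0,0,0,0,0,0.05]]]}}

```text
time_s: 56.05
tool_pos: [0.6391, -0.3086, 0.1179]
tool_rot: [-179.8, -0.2, 48.0]
force: [-2.4, 6.7, 0.6]
grip_width: 0.0564
grasp_force: 25.1
```

```bash
python3 -c "
from h import *
go(.6374,-.3111,.116,39.3);print(get_obs()['wrist_torque'])"
```

```text
t 56.05 pos [ 0.6391 -0.3086  0.1179] rot [-1.798e+02 -1.700e-01  4.803e+01] q [-11.4  38.6  53.5  82.1 -31.5  75.1   2.2] w 0.0564 gf 25.1 F [-2.4  6.7  0.6]
tool shift [-0.0029  0.0004  0.0019] norm 0.0035
rotvec z 0.1524 (yaw change -8.73 )
[ 1.32511908  0.63728391 -0.12192285]
```

{"api": "play_rows", "payload": {"steps": [[[0.0008,-0.0007,0,0,0,0,0.05],[0.0007,-0.0006,0,0,0,0,0.05],[0,0,0.001,0,0,0,0.05],[0,0,0.001,0,0,0,0.05],[0,0,0,0,0,0,0.05]]]}}

```text
time_s: 56.55
tool_pos: [0.6386, -0.309, 0.1169]
tool_rot: [-179.9, -0.0, 47.9]
force: [-3.7, 5.8, 2.9]
grip_width: 0.0568
grasp_force: 25.1
```

```bash
python3 -c "
from h import *
go(.6374,-.3111,.116,39.3);print(get_obs()['wrist_torque'])"
```

```text
t 56.55 pos [ 0.6386 -0.309   0.1169] rot [-1.7994e+02 -4.0000e-02  4.7900e+01] q [-11.6  38.6  53.6  82.3 -31.4  74.8   2.1] w 0.0568 gf 25.1 F [-3.7  5.8  2.9]
tool shift [-0.0023  0.0005  0.0009] norm 0.0026
rotvec z 0.15 (yaw change -8.6 )
[ 1.11300713  0.86838116 -0.04059215]
```

{"api": "play_rows", "payload": {"steps": [[[0,-0.0008,0,0,0,0,0.05],[0,-0.0008,0,0,0,0,0.05],[0,0,0,0,0,0,0.05],[0,0,0,0,0,0,0.05]]]}}

```text
time_s: 56.95
tool_pos: [0.6382, -0.3091, 0.1169]
tool_rot: [179.9, -0.0, 47.9]
force: [0.4, 1.7, 1.2]
grip_width: 0.0566
grasp_force: 25.1
```

```bash
python3 -c "
from h import *
go(.6374,-.3111,.116,39.3);print(get_obs()['wrist_torque'])"
```

```text
t 56.95 pos [ 0.6382 -0.3091  0.1169] rot [179.88  -0.    47.88] q [-11.8  38.5  53.7  82.6 -31.3  74.6   2.1] w 0.0566 gf 25.1 F [0.4 1.7 1.2]
tool shift [-0.002   0.0008  0.0009] norm 0.0023
rotvec z 0.1498 (yaw change -8.58 )
[ 0.1766315  -0.16540475 -0.02906926]
```

{"api": "play_rows", "payload": {"steps": [[[0,0,0.0008,0,0,0.06,0.05],[0,0,0,0,0,0.06,0.05],[0,0,0,0,0,0.06,0.05],[0,0,0,0,0,0.06,0.05],[0,0,0,0,0,0.06,0.05],[0,0,0,0,0,0.06,0.05],[0,0,0,0,0,0,0.05]]]}}

```text
time_s: 57.65
tool_pos: [0.639, -0.3094, 0.1168]
tool_rot: [179.8, -0.1, 27.3]
force: [3.1, 0.0, 3.0]
grip_width: 0.0566
grasp_force: 25.1
```

```bash
python3 -c "
from h import *
go(.6374,-.3111,.116,-25.7);print(get_obs()['wrist_torque'])"
```

```text
t 57.65 pos [ 0.639  -0.3094  0.1168] rot [ 1.7979e+02 -9.0000e-02  2.7280e+01] q [-13.8  40.5  57.8  82.6 -34.5  75.6 -16.6] w 0.0566 gf 25.1 F [3.1 0.  3. ]
tool shift [-0.0022  0.0008  0.0008] norm 0.0025
rotvec z 0.9246 (yaw change -52.98 )
[-0.0460417  -0.44715848  0.03582641]
```

{"api": "play_rows", "payload": {"steps": [[[0,0,0,0,0,0.07,0.05],[0,0,0,0,0,0.07,0.05],[0,0,0,0,0,0.07,0.05],[0,0,0,0,0,0.07,0.05],[0,0,0,0,0,0.07,0.05],[0,0,0,0,0,0.07,0.05],[0,0,0,0,0,0.07,0.05],[0,0,0,0,0,0.07,0.05],[0,0,0,0,0,0.07,0.05],[0,0,0,0,0,0.07,0.05],[0,0,0,0,0,0,0.05],[0,0,0,0,0,0,0.05]]]}}

```text
time_s: 58.85
tool_pos: [0.6384, -0.3101, 0.1169]
tool_rot: [179.8, -0.2, -12.7]
force: [3.3, -1.6, 5.5]
grip_width: 0.0569
grasp_force: 25.1
```

```bash
python3 -c "
from h import *
go(.6374,-.3111,.116,-25.7);print(get_obs()['wrist_torque'])"
```

```text
t 58.85 pos [ 0.6384 -0.3101  0.1169] rot [179.85  -0.18 -12.72] q [-17.1  44.6  65.2  82.7 -40.6  78.1 -52.9] w 0.0569 gf 25.1 F [ 3.3 -1.6  5.5]
tool shift [-0.0007  0.0012  0.0009] norm 0.0016
rotvec z 0.2266 (yaw change -12.98 )
[-0.58670343 -0.52861006  0.04622978]
```

{"api": "play_rows", "payload": {"steps": [[[0,0,0,0,0,0.05,0.05],[0,0,0,0,0,0.05,0.05],[0,0,0,0,0,0.05,0.05],[0,0,0,0,0,0.05,0.05],[0,0,0,0,0,0.026,0.05],[0,0,0,0,0,0,0.05],[0,0,0,0,0,0,0.05]]]}}

```text
time_s: 59.55
tool_pos: [0.6382, -0.3101, 0.1169]
tool_rot: [179.9, -0.2, -25.7]
force: [2.9, -2.1, 5.5]
grip_width: 0.0566
grasp_force: 25.1
```

```bash
python3 -c "
from h import *
go(.6374,-.3111,.116,-25.7);print(get_obs()['wrist_torque'])"
```

```text
t 59.55 pos [ 0.6382 -0.3101  0.1169] rot [179.9   -0.2  -25.67] q [-17.6  45.6  66.7  82.8 -41.9  78.7 -65.1] w 0.0566 gf 25.1 F [ 2.9 -2.1  5.5]
tool shift [-0.0003  0.0012  0.0009] norm 0.0016
rotvec z 0.0005 (yaw change -0.03 )
[-0.54701817 -0.43239317  0.08785333]
```

{"api": "play_rows", "payload": {"steps": [[[0,0,0,0,0,0.02,0.05],[0,0,0,0,0,0.02,0.05],[0,0,0,0,0,0.02,0.05],[0,0,0,0,0,0.02,0.05],[0,0,0,0,0,0.02,0.05],[0,0,0,0,0,0,0.05]]]}}

```text
time_s: 60.15
tool_pos: [0.6374, -0.3106, 0.1169]
tool_rot: [179.9, -0.2, -31.4]
force: [2.2, -2.7, 6.9]
grip_width: 0.0566
grasp_force: 25.1
```

```bash
python3 -c "
from h import *
go(.6374,-.3111,.116,-25.7);print(get_obs()['wrist_torque'])"
```

```text
t 60.15 pos [ 0.6374 -0.3106  0.1169] rot [ 1.7987e+02 -1.6000e-01 -3.1450e+01] q [-17.8  45.9  67.3  82.8 -42.3  79.  -70.6] w 0.0566 gf 25.1 F [ 2.2 -2.7  6.9]
tool shift [0.0002 0.0005 0.0009] norm 0.001
rotvec z -0.1003 (yaw change 5.75 )
[-0.61238697 -0.16549747  0.14447427]
```

{"api": "play_rows", "payload": {"steps": [[[0,0,0,0,0,0.02,0.05],[0,0,0,0,0,0.02,0.05],[0,0,0,0,0,0.02,0.05],[0,0,0,0,0,0,0.05]]]}}

```text
time_s: 60.55
tool_pos: [0.6374, -0.3104, 0.1168]
tool_rot: [179.9, -0.2, -34.9]
force: [2.0, -2.7, 6.0]
grip_width: 0.0565
grasp_force: 25.1
```

```bash
python3 -c "
from h import *
go(.6374,-.3111,.116,-25.7);print(get_obs()['wrist_torque'])
c=shot('side','side12.png'); s=cv2.imread('pics/side12.png')
cv2.imwrite('pics/c12.png',cv2.resize(s[280:360,375:465],(675,600),interpolation=cv2.INTER_CUBIC))"
```

```text
t 60.55 pos [ 0.6374 -0.3104  0.1168] rot [ 1.7988e+02 -1.5000e-01 -3.4850e+01] q [-17.9  46.1  67.5  82.8 -42.5  79.1 -73.9] w 0.0565 gf 25.1 F [ 2.  -2.7  6. ]
tool shift [0.0004 0.0006 0.0008] norm 0.0011
rotvec z -0.1597 (yaw change 9.15 )
[-0.53578562 -0.11855067  0.36802821]
```

The stop is felt at about -31° (torque rises to 0.37 N m), so the locked yaw is about -26°. Turning back to -27° and letting go.

{"api": "play_rows", "payload": {"steps": [[[0,0,0,0,0,-0.04,0.05],[0,0,0,0,0,-0.04,0.05],[0,0,0,0,0,-0.04,0.05],[0,0,0,0,0,-0.017,0.05],[0,0,0,0,0,0,0.05],[0,0,0,0,0,0,0.05]]]}}

```text
time_s: 61.2
tool_pos: [0.6369, -0.3111, 0.1167]
tool_rot: [179.8, -0.1, -27.1]
force: [0.9, -3.7, 5.9]
grip_width: 0.0566
grasp_force: 25.1
```

```bash
python3 -c "
from h import *
go(.6374,-.3111,.116,-25.7);print(get_obs()['wrist_torque'])"
```

```text
t 61.2 pos [ 0.6369 -0.3111  0.1167] rot [ 1.7983e+02 -1.3000e-01 -2.7140e+01] q [-17.3  45.1  66.1  82.8 -41.3  78.5 -66.8] w 0.0566 gf 25.1 F [ 0.9 -3.7  5.9]
tool shift [ 0.0004 -0.0002  0.0007] norm 0.0009
rotvec z -0.0251 (yaw change 1.44 )
[-1.00076741 -0.05816897 -0.13888919]
```

{"api": "play_rows", "payload": {"steps": [[[0,0,0,0,0,0,0.06],[0,0,0,0,0,0,0.064],[0,0,0,0,0,0,0.068],[0,0,0,0,0,0,0.087],[0,0,0,0,0,0,0.087],[0,0,0,0,0,0,0.087]]]}}

```text
time_s: 61.8
tool_pos: [0.6373, -0.3064, 0.1144]
tool_rot: [-179.9, 0.2, -27.0]
force: [0.3, 0.5, -0.0]
grip_width: 0.0828
grasp_force: 0.0
```

{"api": "play_rows", "payload": {"steps": [[[0,0,-0.01,0,0,0,0.087],[0,0,-0.03,0,0,0,0.087],[0,0,-0.05,0,0,0,0.087],[0,0,-0.03,0,0,0,0.087],[-0.05,0,0,0,0,0,0.087],[-0.05,0,0,0,0,0,0.087],[-0.05,0,0,0,0,0,0.087],[-0.05,0,0,0,0,0,0.087],[0,0,0,0,0,0,0.087],[0,0,0,0,0,0,0.087]]]}}

```text
time_s: 62.8
tool_pos: [0.476, -0.2241, 0.2407]
tool_rot: [-179.6, -0.0, -27.3]
force: [-0.2, 0.1, -0.5]
grip_width: 0.0872
grasp_force: 0.0
```

```bash
python3 -c "
from h import *
go(.6374,-.3111,.25)
for n in('top','side'): c=shot(n,n+'13.png')
t=cv2.imread('pics/top13.png'); s=cv2.imread('pics/side13.png'); s0=cv2.imread('pics/side0.png')
z=lambda i:cv2.resize(i[290:350,380:450],(400,343),interpolation=cv2.INTER_CUBIC)
d=cv2.resize(s[140:410,200:500],(400,250))
e=cv2.resize(t[180:240,410:480],(400,250),interpolation=cv2.INTER_CUBIC)
cv2.imwrite('pics/c13.png',np.vstack([np.hstack([z(s0),z(s)]),np.hstack([e,d])]))
# numeric compare of cap region with start
print(np.abs(s0[295:345,395:440].astype(int)-s[295:345,395:440]).mean(2).round().mean())
"
```

```text
t 62.8 pos [ 0.476  -0.2241  0.2407] rot [-1.7961e+02 -2.0000e-02 -2.7270e+01] q [-43.7   3.4  69.6 101.   -3.6  77.9 -90.6] w 0.0872 gf 0.0 F [-0.2  0.1 -0.5]
tool shift [ 0.1833  0.0034 -0.0093] norm 0.1836
16.7
```

View pics/c13.png

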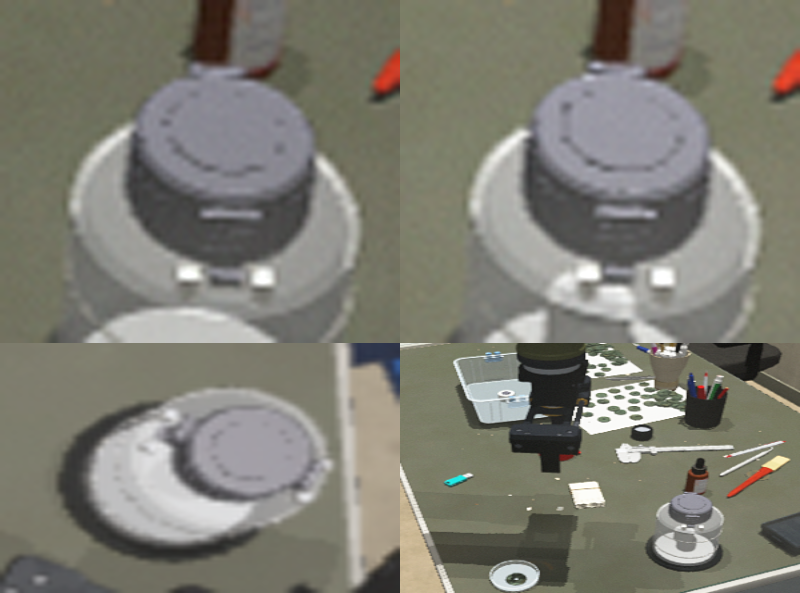

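```bash
python3 -c "
from h import *
for n in('side0','side13'):
    g=cv2.imread('pics/%s.png'%n).mean(2).astype(int); print(n,'cols 410-429, rows 324-343')
    for r in range(324,344): print(r,g[r,410:430])
"
```

```text
side0 cols 410-429, rows 324-343
324 [ 69  67  65  69  85  97 104 104 108 108 105 105 107 103 106 103 101  98
  83  65]
325 [69 66 70 64 68 66 70 77 85 91 92 94 95 90 83 72 69 71 67 64]
326 [ 66  69  68  70  66  92  99 111 118 101  92  87  98  93  84  75  69  71
  75  70]
327 [ 67  72  73  69  69 128 162 153 149 149 149 147 144 146 152 121  66  68
  74  70]
328 [70 71 73 70 68 68 69 64 69 67 69 76 83 90 96 87 72 74 74 71]
329 [70 74 71 71 74 71 73 72 80 74 73 75 74 74 71 72 72 74 73 71]
330 [75 74 74 72 73 74 73 75 74 71 84 86 89 87 81 75 73 75 74 71]
331 [74 73 73 74 71 74 77 82 76 78 81 76 78 76 73 76 72 78 72 73]
332 [72 74 75 76 75 73 76 73 75 76 76 78 75 77 75 76 74 75 72 69]
333 [82 72 70 71 75 83 89 83 82 84 80 84 80 74 77 76 75 78 78 96]
334 [141 101  84  74  73  73  73  75  75  78  74  73  76  75  73  79  79  98
 115 136]
335 [159 161 154 124  97  81  77  73  75  75  75  71  76  85  85 103 115 135
 160 153]
336 [153 186 204 208 191 144 112  88  84  84  86  82 114 147 162 167 169 159
 152 152]
337 [143 222 252 252 224 139 136 141 144 134 137 141 144 146 195 238 240 205
 147 1
[... 1515 characters left out ...]
170]
336 [171 205 225 229 194 102 113 114  95  96 101 151 177 175 178 184 185 176
 167 169]
337 [190 239 255 255 232 134 160 160 158 159 150 159 174 157 227 250 249 224
 164 169]
338 [219 240 255 255 236 122  85  93  97 105 119 153 169 154 238 255 255 237
 167 168]
339 [208 156 117 133 129 119 117 108 112 101 122 159 169 153 224 255 255 235
 169 168]
340 [199 147 125 126 171 219 229 231 239 213 169 170 172 152 129 122 117 139
 163 169]
341 [180 155 129 130 172 213 223 223 228 229 200 171 172 165 145 128 129 136
 160 165]
342 [194 174 150 161 182 202 213 217 227 235 222 180 171 163 142 132 129 143
 156 153]
343 [185 192 193 194 195 194 193 194 197 205 195 165 150 160 165 153 144 151
 157 154]
```

The view matches the start picture. The cap is at full height, the near foot lies between its stops (crop 618,272 between 588 and 662), and both tabs show as far out as at first. Handing in.

```bash
python3 -c "
from cell import *
print(sign_off())"
```

```text
the job is handed in; nothing more can be done
None
```

The job is handed in: the two sound canisters are in the tub, the swollen one is in the clip box, and the cap is back on, fully down. In the last picture both tabs are sprung out. The near one sits between its stops, though turned close to the clockwise edge of its play; the far one's stops could not be seen clearly.

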